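Unstack the incoming standards at the calibration bench

ROBOT

A 7-joint arm with a two-finger parallel gripper is mounted at the origin on the work surface. World frame = base frame: x ahead of the robot, y to its left, z up, the work surface at z = 0. Lengths are in m, angles in rad, forces in N, time in s.
With the tool pointing down it reaches from about 0.425 to 0.875 m from the base axis. Payload 4.7 kg.
Tool frame: the origin (TCP) lies at the very end of the fingers, on their centre line; the grasp point (between the pads) lies 19 mm behind it; z points along the fingers, y is the line along which they close (so a half turn about z gives the same grasp; the last joint's range is limited). The gripper opens to 87 mm and grips with 3 to 60 N. Pads are 19 mm wide; open, the fingers measure 117 mm over their backs; the gripper's body (75 mm by 190 mm) begins 51 mm behind the grasp point.
Start: joints at [-1.219, 0.321, -0.07, 1.45, 0.023, 1.371, -0.057], TCP at [0.215, 0.613, 0.223] pointing down, gripper open.
Joint ranges: [-2.86, 2.86], [-0.3, 2.09], [-1.38, 1.24], [0.06, 2.45], [-1.56, 4.7], [0.09, 2.05], [-2.69, 2.69]. Speed limits (rad/s): [2.57, 2.57, 3.14, 3.14, 3.14, 3.14, 3.14].

INTERFACE

Orientations are given as a rotation vector (axis times angle).
In Python, from bench import ctrl, vision gives the robot as it stands.
- The arm moves only by the tool jog_arm, never from a script. Its argument "increments" is a list of rows, each an object of numbers: "tx", "ty", "tz": the shift along the tool's x, y, z in mm; "wx", "wy", "wz": the turn, a rotation vector about the tool's x, y, z in rad; "gripper": the opening, from 0 (shut) to 1 (fully open). In form: [{"tx": .., "ty": .., "tz": .., "wx": .., "wy": .., "wz": .., "gripper": ..}, ...]. A call has exactly 5 rows; each row is the pose to reach, as a shift and turn from the pose commanded when the call began, along the tool's axes at that moment; what a row does not reach only later rows make up. A row lasts 1/12 s, in which the tool goes at most 41.7 mm and 7.16 degrees, less where a joint would pass 70% of its speed; a pose out of reach is approached as far as the arm can. A call with a gripper value outside its range is refused whole. The fingers move at their own pace and stop on an object; "grip_force" is the grip in N (left out, the last holds). Time passes only in rows, so rows that repeat a pose let the fingers close, or fill a call up. It gives the time, the measured TCP pose, the force, the opening and the grip force at its end, in the units of the state.
- ctrl.get_state(): the state, without advancing time (a new reading comes with each control period).
- vision.get_image(name): name is "scene" or "top" or "wrist"; returns a dict with "color" (420x560x3 uint8, blue, green, red), "fx", "fy", "cx", "cy" (pixels), "extrinsics" (4x4, takes a point from world to camera coordinates). Camera axes: x right, y down, z forward; pixel columns grow to the right and rows downward; lengths in m; the calibration is good to about 2 mm. The wrist camera is an equidistant fisheye: a pixel r from the principal point sees the ray r / f radians off the axis. A picture is of the moment at which its call begins. There is no depth.
- ctrl.close_job(): hands the job in; it is judged then, once.
Trained networks look in the newest picture that a camera, given by its name, has taken for a name from the list of things; names that differ only in an ending like _2 or _b are one class to them, and where a whole thing is asked for, a point or a joint stands for the part that bears it (a point fixed in the world has none). Each returns a list of dicts, best first, with "conf" (0 to 1); they miss things now and then, are a little off and sometimes report something else, mostly with a low value. They report only what shows in the picture. A call takes as long as a camera call. They do not tell look-alikes from the thing itself.
- vision.spot_in(camera, thing): "bbox" ([left, top, right, bottom] in pixels, round what is visible of it).
The state is a dict: "time": time; "joint_positions": joint angles; "qd": joint speeds; "joint_torque": joint torques, N m; "position": TCP position; "tool_rot": TCP orientation; "ft_force": force on the tool from outside, world axes, zero at the start; "torque": the same for the moment, N m; "grip_width": opening from 0.0 (shut) to 1.0 (fully open); "grip_force": force on a finger pad.
Only numpy, scipy, OpenCV 4.12 (cv2) and the standard library are available. Lean on these libraries where they do the work, as an engineer would, in place of code of your own. Each camera call takes 0.05 s, during which the arm holds its last target. There are 200 camera calls.

TASK

Take the stack of standards apart and put everything on its own place: the yellow box flat between the corner stops of the dock with yellow corners, the blue box flat between the corner stops of the dock with blue corners. Of the two black cases that look alike one holds the reference and is clearly heavier: feel which by lifting, stand that one in the middle of the aluminium soak plate and the empty one in the red tray. Set everything down upright, without dropping anything or tipping it over, and leave the screwdriver and the pocket meter alone.

Things in the scene. Friction and masses are not known exactly. Their poses are not given: they have to be found in the camera images.
- case_p_mid (a point): One of two closed black cases that look alike (58 x 44 x 46 mm along its x, y, z; white blank label on the lid, steel latch on a short side), in a row on the yellow box, about 8 mm apart, order varies. One holds the reference: about 450 g; the other is empty: about 100 g (each within 15 %); sight does not tell which. Point: its centre, 23 mm above its underside.
- case_q_mid (a point): The other of the two look-alike closed black cases (58 x 44 x 46 mm along its x, y, z); either may be the heavy one. Point: its centre, 23 mm above its underside.
- yellow_box_mid (a point): Yellow die-cast box (attenuator), loose, 140 x 54 x 46 mm along its x, y, z, about 400 g; a round connector stands out 11 mm from the middle of each short end. It lies on the blue box and carries the two cases. Point: its centre, 23 mm above its underside. Same either way round.
- blue_box_mid (a point): Blue die-cast box (shunt), loose, 168 x 64 x 44 mm along its x, y, z, about 600 g; jacks stand out 5 mm from each short end. It lies on the bench at the bottom of the stack. Point: its centre, 22 mm above its underside. Same either way round.
- soak_plate_top (a point): Fixed bare aluminium soak plate, 120 x 120 mm, ribbed, with a dark rectangle (74 x 60 mm) marked around its middle and a white controller box, 34 mm high, at its +x edge. Point: middle of the plate's upper face, 18 mm above the bench; z up. The heavier case goes here, turned either way.
- empties_tray_floor (a point): Fixed red open tray for the empty case, 150 x 150 mm outside, walls 4 mm thick and 24 mm high from the bench. Point: middle of its inner floor, 4 mm above the bench; z up.
- blue_dock_seat (a point): Fixed longer dark grey dock for the blue box: four blue L-shaped corner stops, 10 mm high, leave 10 mm of room around the box on every side; long sides open between the stops; a black terminal block, 26 mm high, beyond the +x end. Point: centre of the place between the stops, on the plate's upper face, 8 mm above the bench; x along the dock's length, z up.
- yellow_dock_seat (a point): Fixed shorter dark grey dock of the same kind with four yellow corner stops, 10 mm high, for the yellow box, with 10 mm of room around it on every side. Point: centre of the place between the stops, on the plate's upper face, 8 mm above the bench; x along the dock's length, z up.
- driver_grip (a point): Bystander: a loose screwdriver, 190 mm long, red handle, lying on the bench beyond the work. The point is on its handle.
- meter_mid (a point): Bystander: a loose blue pocket meter, 115 x 60 x 24 mm, lying flat on the bench beyond the work. The point is its centre.
There are look-alikes about, which are no part of the job. What is shaped like the part that bears blue_box_mid but orange or white is not meant. Of the things that look like the part that bears yellow_box_mid, the smaller one is meant.

How it is judged:
At the end, for the whole second after the job is handed in: Heavy case upright on the soak plate within 15 mm of its middle; empty case upright on the red tray's floor; yellow and blue box flat on their own docks between the stops (within 16 mm and 0.13 rad, either way round, tilt under 0.08 rad); all released and at rest (angle between each of case_p_mid, case_q_mid, yellow_box_mid, blue_box_mid's own z axis and vertical below 0.08 rad and linear speed of each of case_p, case_q, yellow_box, blue_box below 0.02 m/s and horizontal distance between yellow_box_mid and yellow_dock_seat below 0.016 m and z of yellow_box_mid in the frame of yellow_dock_seat between 0.019 and 0.027 m and angle between the x axis of yellow_box_mid and the x axis of yellow_dock_seat, either way round below 0.13 rad and horizontal distance between blue_box_mid and blue_dock_seat below 0.016 m and z of blue_box_mid in the frame of blue_dock_seat between 0.018 and 0.026 m and angle between the x axis of blue_box_mid and the x axis of blue_dock_seat, either way round below 0.13 rad and ((horizontal distance between case_p_mid and soak_plate_top below 0.015 m and z of case_p_mid in the frame of soak_plate_top between 0.019 and 0.027 m and horizontal distance between case_q_mid and empties_tray_floor below 0.055 m and z of case_q_mid in the frame of empties_tray_floor between 0.019 and 0.027 m and contact force between case_p and soak_plate above 2.5 N) or (horizontal distance between case_q_mid and soak_plate_top below 0.015 m and z of case_q_mid in the frame of soak_plate_top between 0.019 and 0.027 m and horizontal distance between case_p_mid and empties_tray_floor below 0.055 m and z of case_p_mid in the frame of empties_tray_floor between 0.019 and 0.027 m and contact force between case_q and soak_plate above 2.5 N))); the robot touches nothing.
It fails at once if a case or a box is tipped by more than 0.6 rad (angle between any of case_p_mid, case_q_mid, yellow_box_mid, blue_box_mid's own z axis and vertical above 0.6 rad).
It fails at once if a case or a box is dropped: it falls free, touching nothing, faster than 0.6 m/s (a fall of about 18 mm) ((linear speed of case_p above 0.6 m/s and contact force between case_p and anything else below 0.05 N) or (linear speed of case_q above 0.6 m/s and contact force between case_q and anything else below 0.05 N) or (linear speed of yellow_box above 0.6 m/s and contact force between yellow_box and anything else below 0.05 N) or (linear speed of blue_box above 0.6 m/s and contact force between blue_box and anything else below 0.05 N)).
It fails at once if the screwdriver or the pocket meter is moved by more than 20 mm (distance of any of driver_grip, meter_mid from where it was at the start of the episode above 0.02 m).
It also fails if it takes over 131 s, if anything falls off the work surface, if the arm or the gripper's body presses on something with over 40 N, if the wrist force passes 120 N, or if a joint passes its speed limit or range.

## Working session

There is one attempt and no reset: what is moved stays moved. The work goes in short steps, Python scripts to look and compute and a tool call to move; the robot and the scene stay as the last step left them, time stands still between calls to the robot, and variables do not carry over. Pictures are saved under pics/ and viewed, at most 14 in all, crops included, and the job is handed in when it is done.

Besides the shell and the picture viewer there is one more tool, called after ">>>" as name(argument=value, ...), one argument or row to a line, values as JSON. jog_arm: Moves the arm, as the interface text tells. Its arguments: {"type":"object","properties":{"increments":{"type":"array"},"grip_force":{"type":"number"}},"required":["increments"]}

```bash
mkdir -p pics; ls; cat > h.py <<'E'
import numpy as np, cv2
from scipy.spatial.transform import Rotation as R
from bench import ctrl, vision
def ray(im,u,v,fish=False):
    x=(u-im['cx'])/im['fx'];y=(v-im['cy'])/im['fy']
    if fish:
        r=np.hypot(x,y); s=np.sin(r)/r if r>1e-9 else 1; d=np.array([x*s,y*s,np.cos(r)])
    else: d=np.array([x,y,1.])
    E=np.array(im['extrinsics']);Rm=E[:3,:3];t=E[:3,3]
    return -Rm.T@t, Rm.T@d
def onz(im,u,v,z,fish=False):
    o,d=ray(im,u,v,fish); return o+d*(z-o[2])/d[2]
def proj(im,p):
    E=np.array(im['extrinsics']);c=E[:3,:3]@np.array(p)+E[:3,3]
    return np.array([im['fx']*c[0]/c[2]+im['cx'],im['fy']*c[1]/c[2]+im['cy']])
E
python3 - <<'E'
from h import *
for n in ['scene','top']:
    im=vision.get_image(n); cv2.imwrite(f'pics/{n}0.png',im['color'])
    print(n,im['fx'],im['cx'],im['cy'],np.round(im['extrinsics'],3).tolist())
    for t in ['case_p_mid','case_q_mid','yellow_box_mid','blue_box_mid','soak_plate_top','empties_tray_floor','blue_dock_seat','yellow_dock_seat','driver_grip','meter_mid']:
        print(t,[(np.round(d['bbox']).astype(int).tolist(),round(d['conf'],2)) for d in vision.spot_in(n,t)])
s=ctrl.get_state();print({k:np.round(v,3).tolist() for k,v in s.items()})
E
```

```text
pics
scene 478.0334718435486 268.48981363574063 200.05920702791263 [[0.003, 1.0, -0.012, 0.063], [0.815, -0.01, -0.579, -0.406], [-0.579, -0.008, -0.815, 1.863], [0.0, 0.0, 0.0, 1.0]]
case_p_mid [([167, 149, 185, 169], 0.6), ([240, 258, 279, 282], 0.45)]
case_q_mid [([164, 168, 178, 191], 0.61)]
yellow_box_mid [([121, 224, 181, 280], 0.82), ([161, 160, 184, 200], 0.54)]
blue_box_mid [([117, 150, 147, 196], 0.92), ([164, 172, 189, 210], 0.83), ([215, 133, 240, 179], 0.8), ([383, 186, 433, 232], 0.75)]
soak_plate_top [([385, 185, 431, 229], 0.8), ([163, 166, 192, 213], 0.51), ([242, 256, 281, 286], 0.4)]
empties_tray_floor [([203, 188, 257, 232], 0.93), ([318, 269, 384, 284], 0.59)]
blue_dock_seat [([274, 173, 308, 234], 0.56)]
yellow_dock_seat [([328, 175, 356, 236], 0.87)]
driver_grip [([319, 267, 386, 285], 0.8)]
meter_mid [([239, 260, 280, 283], 0.61)]
top 531.5265975239435 283.641749322848 210.9967338937748 [[0.022, -1.0, 0.012, -0.097], [-0.986, -0.024, -0.165, 0.561], [0.165, -0.009, -0.986, 1.675], [0.0, 0.0, 0.0, 1.0]]
case_p_mid [([365, 245, 380, 266], 0.89)]
case_q_mid [([36
[... 225 characters left out ...]
2], 0.53)]
soak_plate_top [([124, 192, 163, 243], 0.55)]
empties_tray_floor [([292, 198, 339, 251], 0.81)]
blue_dock_seat [([246, 194, 276, 266], 0.81), ([187, 195, 224, 263], 0.23)]
yellow_dock_seat [([189, 193, 223, 262], 0.61)]
driver_grip [([208, 142, 237, 154], 0.66)]
meter_mid [([273, 144, 304, 165], 0.93)]
{'time': 1.1, 'joint_positions': [-1.219, 0.321, -0.07, 1.45, 0.023, 1.371, -0.057], 'qd': [0.0, -0.0, -0.002, 0.002, 0.001, -0.001, -0.0], 'joint_torque': [0.0, -49.113, -0.403, -31.277, -0.064, 0.034, 0.0], 'position': [0.215, 0.613, 0.223], 'tool_rot': [0.528, 3.097, 0.0], 'ft_force': [0.697, -0.63, -0.048], 'torque': [-0.06, 0.024, 0.019], 'grip_force': 0.0, 'grip_width': 0.997}
```

```bash
python3 - <<'E'
import cv2
a=cv2.imread('pics/scene0.png')[125:300,100:450]; cv2.imwrite('pics/scene0c.png',cv2.resize(a,None,fx=2.28,fy=2.28,interpolation=cv2.INTER_CUBIC))
a=cv2.imread('pics/top0.png')[120:330,110:440]; cv2.imwrite('pics/top0c.png',cv2.resize(a,None,fx=2.4,fy=2.4,interpolation=cv2.INTER_CUBIC))
E
```

```text
(no output)
```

View pics/scene0c.png

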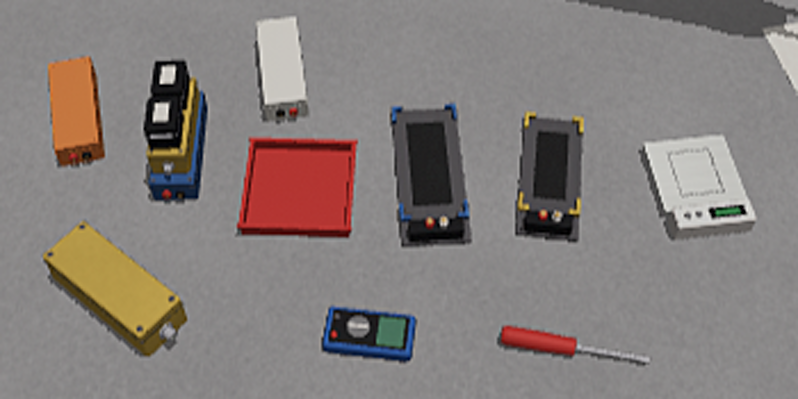

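View pics/top0c.png

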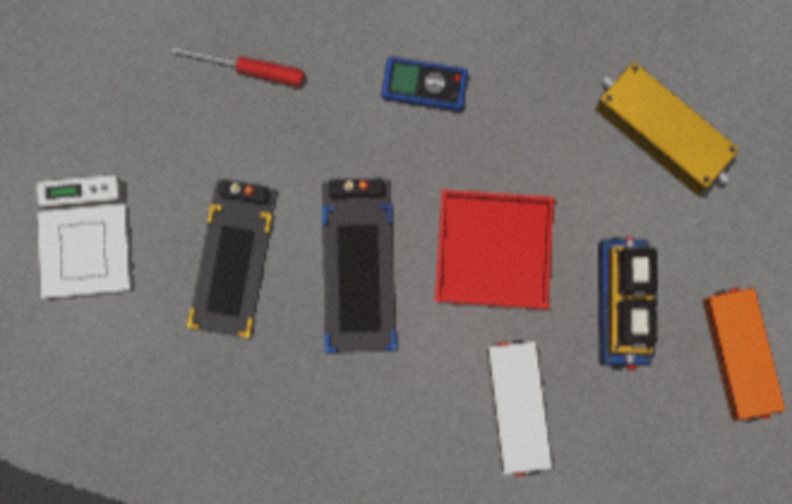

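Scene crop: stack at full‑image ~(175,180), orange look‑alike (133,172), white look‑alike (223,155), big yellow look‑alike (150,250); tray (230,207), blue dock (288,200), yellow dock (341,205), soak plate (405,205). The top view agrees. The candidates for blue are blue (stack), orange and white, so I choose the stack. For yellow, they are the stack one and the large one at the top right, so I choose the smaller one in the stack. Next I'll measure by colour and check with a close crop.

```bash
cat > seg.py <<'E'
from h import *
def comps(im,lo,hi,roi,z,minA=3):
    hsv=cv2.cvtColor(im['color'],cv2.COLOR_BGR2HSV)
    m=cv2.inRange(hsv,np.array(lo),np.array(hi)); k=np.zeros_like(m);l,t,r,b=roi;k[t:b,l:r]=m[t:b,l:r]
    n,_,st,c=cv2.connectedComponentsWithStats(k)
    return [(st[i,4],np.round(c[i],1).tolist(),np.round(onz(im,*c[i],z)[:2],4).tolist()) for i in range(1,n) if st[i,4]>=minA]
E
python3 - <<'E'
from seg import *
for n,rois in [('top',dict(bd=(235,190,285,272),yd=(180,198,226,265),tr=(285,190,345,255),lab=(360,215,390,275),sp=(115,185,170,250))),
               ('scene',dict(bd=(268,165,312,222),yd=(322,168,362,222),tr=(200,180,262,232),lab=(160,145,190,192),sp=(380,180,435,232)))]:
    im=vision.get_image(n)
    print(n)
    print('bluestops',comps(im,(100,90,60),(125,255,255),rois['bd'],0.018))
    print('yelstops',comps(im,(18,110,90),(35,255,255),rois['yd'],0.018))
    print('tray',comps(im,(0,150,80),(8,255,255),rois['tr'],0.01,50),comps(im,(172,150,80),(180,255,255),rois['tr'],0.01,50))
    print('lab',comps(im,(0,0,150),(180,60,255),rois['lab'],0.136))
    print('plate',comps(im,(0,0,165),(180,60,255),rois['sp'],0.018,50))
    L={'stack':rois['lab'],'sp':rois['sp']}
    out=[]
    for k,(l,t,r,b) in L.items():
        c=im['color'][t-12:b+12,l-12:r+12]; out.append(cv2.resize(c,(380,560) if k=='stack' else (400,560),interpolation=cv2.INTER_CUBIC))
        print(k,'crop origin',l-12,t-12,'scale',out[-1].shape[1]/(r-l+24),560/(b-t+24))
    cv2.imwrite(f'pics/{n}1.png',np.hstack(out))
E
```

```text
top
bluestops [(np.int32(16), [270.9, 207.1], [0.5802, -0.0422]), (np.int32(22), [245.3, 208.6], [0.5731, 0.0422]), (np.int32(28), [246.5, 263.0], [0.3944, 0.032]), (np.int32(22), [272.8, 262.3], [0.3987, -0.0531])]
yelstops [(np.int32(25), [198.5, 207.6], [0.5728, 0.1961]), (np.int32(29), [220.8, 211.5], [0.5615, 0.1222]), (np.int32(24), [189.7, 253.0], [0.4227, 0.2175]), (np.int32(29), [212.7, 256.6], [0.4129, 0.1425])]
tray [(np.int32(2158), [315.8, 223.7], [0.5297, -0.1917])] []
lab [(np.int32(56), [376.5, 231.8], [0.4908, -0.3689]), (np.int32(61), [376.3, 253.6], [0.4242, -0.3678])]
plate [(np.int32(206), [143.9, 198.4], [0.5992, 0.3773]), (np.int32(1261), [144.1, 224.1], [0.5138, 0.3712])]
stack crop origin 348 203 scale 7.037037037037037 6.666666666666667
sp crop origin 103 173 scale 5.063291139240507 6.292134831460674
scene
bluestops [(np.int32(13), [298.0, 172.6], [0.3972, 0.0355]), (np.int32(14), [272.8, 174.1], [0.4027, -0.0499]), (np.int32(20), [303.4, 216.6], [0.5753, 0.0457]), (np.int32(23), [276.5, 218.1], [0.5804, -0.0397])]
yelstops [(np.int32(18), [331.2, 176.5], [0.4153, 0.1464]), (np.int32(18), [353.8, 178.5], [0.4247, 0.2211]), (np.int32(23), [328.6, 213.6], [0.5649, 0.1262]), (np.int32(21), [352.1, 215.8], [0.5741, 0.2001]), (np.int32(3), [343.7, 218.7], [0.5847, 0.1723])]
tray [(np.int32(1788), [230.7, 206.7], [0.5291, -0.1875])] []
lab [(np.int32(50), [173.1, 157.5], [0.4256, -0.3641]), (np.int32(3), [166.0, 157.0], [0.4231, -0.3869]), (np.int32(3), [183.3, 157.0], [0.4238, -0.332]), (np.int32(6), [165.0, 163.5], [0.4497, -0.3868]), (np.int32(4), [163.0, 171.5], [0.4817, -0.3891]), (np.int32(52), [170.2, 173.7], [0.4905, -0.3657]), (np.int32(7), [162.0, 181.0], [0.5188, -0.3875])]
plate [(np.int32(1268), [405.5, 203.2], [0.5276, 0.3766])]
stack crop origin 148 133 scale 7.037037037037037 7.887323943661972
sp crop origin 368 168 scale 5.063291139240507 7.368421052631579
```

View pics/top1.png

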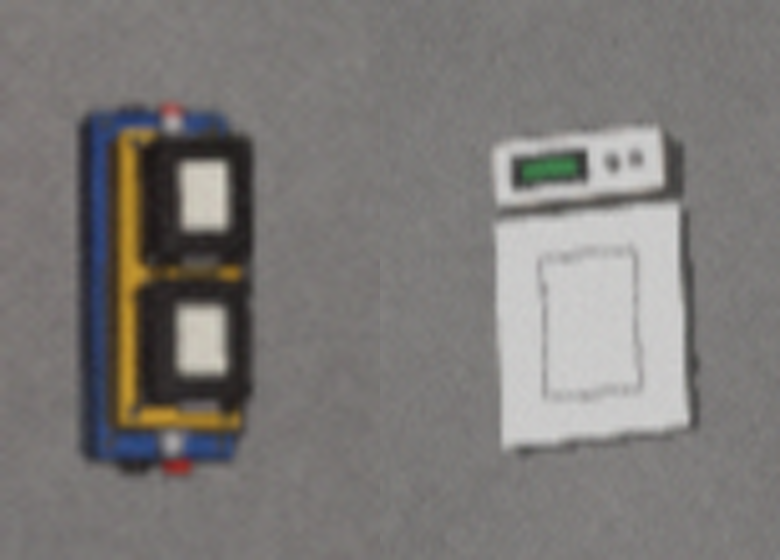

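The crop shows the wanted stack: one blue box with jacks at its ends, the smaller yellow box, and two cases in a row. The case labels are at top‑image px (376,232) and (376,254). The label spacing of 65.7 mm matches 58+8. The plate rectangle is centred at px (144.5,224). I'll plan the path now.

```bash
cat > plan.py <<'E'
import sys
from h import *
def plan(wps):  # wps: x y z theta (theta = heading of tool y)
    s=ctrl.get_state(); p=np.array(s['position']); M=R.from_rotvec(s['tool_rot']).as_matrix()
    print('t',round(s['time'],2),'p',np.round(p,4),'th',round(float(np.arctan2(M[1,1],M[0,1])),4),'tilt',np.round(M[:2,2],3),'f',np.round(s['ft_force'],2),'w',round(s['grip_width'],3),'gf',round(s['grip_force'],1),'j7',round(s['joint_positions'][6],2))
    for x,y,z,th in wps:
        T=np.array([[-np.sin(th),np.cos(th),0],[np.cos(th),np.sin(th),0],[0,0,-1.]]).T
        d=M.T@(np.array([x,y,z])-p)*1000; w=R.from_matrix(M.T@T).as_rotvec()
        print('t',np.round(d,1).tolist(),'w',np.round(w,3).tolist()); p=np.array([x,y,z]);M=T
if __name__=='__main__':
    a=list(map(float,sys.argv[1:])); plan([a[i:i+4] for i in range(0,len(a),4)])
E
python3 plan.py .34 .46 .223 1.551 .45 .29 .223 1.551 .52 .1 .223 1.551  .53 -.1 .223 1.551 .52 -.28 .223 1.551 .4905 -.367 .2 1.551 .4905 -.367 .102 1.551
```

```text
t 1.2 p [0.2154 0.6133 0.2226] th 1.2331 tilt [0. 0.] f [-0.21 -0.07  0.11] w 1.001 gf 0.0 j7 -0.06
t [-168.4, -103.3, -0.4] w [0.0, 0.0, -0.318]
t [-113.3, -167.8, 0.0] w [0.0, 0.0, 0.0]
t [-73.7, -188.6, 0.0] w [0.0, 0.0, 0.0]
t [-14.0, -199.8, 0.0] w [0.0, 0.0, 0.0]
t [6.4, -180.2, 0.0] w [0.0, 0.0, 0.0]
t [27.8, -87.6, 23.0] w [0.0, 0.0, 0.0]
t [0.0, 0.0, 98.0] w [0.0, 0.0, 0.0]
```

>>> jog_arm(
  increments=[
    {"tx": -34, "ty": -21, "wz": -0.064, "gripper": 1},
    {"tx": -67, "ty": -41, "wz": -0.127, "gripper": 1},
    {"tx": -101, "ty": -62, "wz": -0.191, "gripper": 1},
    {"tx": -135, "ty": -83, "wz": -0.254, "gripper": 1},
    {"tx": -168, "ty": -103, "wz": -0.318, "gripper": 1},
  ],
)

```text
validation failed for argument at $.in...
```

>>> jog_arm(
  increments=[
    {"tx": -23, "ty": -34, "gripper": 1},
    {"tx": -45, "ty": -67, "gripper": 1},
    {"tx": -68, "ty": -101, "gripper": 1},
    {"tx": -91, "ty": -134, "gripper": 1},
    {"tx": -113, "ty": -168, "gripper": 1},
  ],
)

```text
validation failed for argument at $.in...
```

>>> jog_arm(
  increments=[
    {"tx": -15, "ty": -38, "gripper": 1},
    {"tx": -30, "ty": -76, "gripper": 1},
    {"tx": -44, "ty": -113, "gripper": 1},
    {"tx": -59, "ty": -151, "gripper": 1},
    {"tx": -74, "ty": -189, "gripper": 1},
  ],
)

```text
validation failed for argument at $.in...
```

All seven fields are apparently required in each row.

>>> jog_arm(
  increments=[
    {"tx": -34, "ty": -21, "tz": 0, "wx": 0, "wy": 0, "wz": -0.064, "gripper": 1},
    {"tx": -67, "ty": -41, "tz": 0, "wx": 0, "wy": 0, "wz": -0.127, "gripper": 1},
    {"tx": -101, "ty": -62, "tz": 0, "wx": 0, "wy": 0, "wz": -0.191, "gripper": 1},
    {"tx": -135, "ty": -83, "tz": 0, "wx": 0, "wy": 0, "wz": -0.254, "gripper": 1},
    {"tx": -168, "ty": -103, "tz": 0, "wx": 0, "wy": 0, "wz": -0.318, "gripper": 1},
  ],
)

```text
time: 1.62
position: [0.3409, 0.4586, 0.2227]
tool_rot: [0.026, 3.141, 0.0]
ft_force: [0.7, -0.2, -0.5]
grip_width: 0.997
grip_force: 0.0
```

>>> jog_arm(
  increments=[
    {"tx": -23, "ty": -34, "tz": 0, "wx": 0, "wy": 0, "wz": 0, "gripper": 1},
    {"tx": -45, "ty": -67, "tz": 0, "wx": 0, "wy": 0, "wz": 0, "gripper": 1},
    {"tx": -68, "ty": -101, "tz": 0, "wx": 0, "wy": 0, "wz": 0, "gripper": 1},
    {"tx": -91, "ty": -134, "tz": 0, "wx": 0, "wy": 0, "wz": 0, "gripper": 1},
    {"tx": -113, "ty": -168, "tz": 0, "wx": 0, "wy": 0, "wz": 0, "gripper": 1},
  ],
)

```text
time: 2.03
position: [0.4504, 0.2885, 0.2229]
tool_rot: [0.031, 3.141, 0.001]
ft_force: [0.7, 0.0, 0.6]
grip_width: 1.002
grip_force: 0.0
```

>>> jog_arm(
  increments=[
    {"tx": -15, "ty": -38, "tz": 0, "wx": 0, "wy": 0, "wz": 0, "gripper": 1},
    {"tx": -30, "ty": -76, "tz": 0, "wx": 0, "wy": 0, "wz": 0, "gripper": 1},
    {"tx": -44, "ty": -113, "tz": 0, "wx": 0, "wy": 0, "wz": 0, "gripper": 1},
    {"tx": -59, "ty": -151, "tz": 0, "wx": 0, "wy": 0, "wz": 0, "gripper": 1},
    {"tx": -74, "ty": -189, "tz": 0, "wx": 0, "wy": 0, "wz": 0, "gripper": 1},
  ],
)

```text
time: 2.45
position: [0.5201, 0.098, 0.223]
tool_rot: [0.031, 3.141, 0.001]
ft_force: [0.8, -0.6, -0.7]
grip_width: 0.997
grip_force: 0.0
```

>>> jog_arm(
  increments=[
    {"tx": -3, "ty": -40, "tz": 0, "wx": 0, "wy": 0, "wz": 0, "gripper": 1},
    {"tx": -6, "ty": -80, "tz": 0, "wx": 0, "wy": 0, "wz": 0, "gripper": 1},
    {"tx": -8, "ty": -120, "tz": 0, "wx": 0, "wy": 0, "wz": 0, "gripper": 1},
    {"tx": -11, "ty": -160, "tz": 0, "wx": 0, "wy": 0, "wz": 0, "gripper": 1},
    {"tx": -14, "ty": -200, "tz": 0, "wx": 0, "wy": 0, "wz": 0, "gripper": 1},
  ],
)

```text
time: 2.87
position: [0.5296, -0.1024, 0.223]
tool_rot: [0.031, 3.14, 0.001]
ft_force: [1.0, -0.6, 0.3]
grip_width: 0.999
grip_force: 0.0
```

>>> jog_arm(
  increments=[
    {"tx": 1, "ty": -36, "tz": 0, "wx": 0, "wy": 0, "wz": 0, "gripper": 1},
    {"tx": 2, "ty": -72, "tz": 0, "wx": 0, "wy": 0, "wz": 0, "gripper": 1},
    {"tx": 4, "ty": -108, "tz": 0, "wx": 0, "wy": 0, "wz": 0, "gripper": 1},
    {"tx": 5, "ty": -144, "tz": 0, "wx": 0, "wy": 0, "wz": 0, "gripper": 1},
    {"tx": 6, "ty": -180, "tz": 0, "wx": 0, "wy": 0, "wz": 0, "gripper": 1},
  ],
)

```text
time: 3.28
position: [0.52, -0.2819, 0.2229]
tool_rot: [0.031, 3.14, 0.0]
ft_force: [0.9, 0.0, 0.6]
grip_width: 1.0
grip_force: 0.0
```

```bash
python3 - <<'E'
from h import *
im=vision.get_image('wrist'); cv2.imwrite('pics/wrist1.png',im['color'])
print(im['fx'],im['cx'],im['cy'],np.round(im['extrinsics'],3).tolist())
E
python3 plan.py .4905 -.367 .2 1.551 .4905 -.367 .102 1.551
```

```text
325.19226210127806 279.9282356698408 207.76488608780735 [[0.019, 1.0, -0.0, 0.272], [0.955, -0.018, 0.297, -0.538], [0.297, -0.006, -0.955, 0.237], [0.0, 0.0, 0.0, 1.0]]
t 3.33 p [ 0.5172 -0.2912  0.2231] th 1.542 tilt [ 0.    -0.007] f [-1.95 -5.79  0.07] w 0.999 gf 0.0 j7 2.12
t [24.5, -76.3, 23.7] w [-0.007, 0.0, -0.009]
t [0.0, 0.0, 98.0] w [0.0, 0.0, 0.0]
```

View pics/wrist1.png

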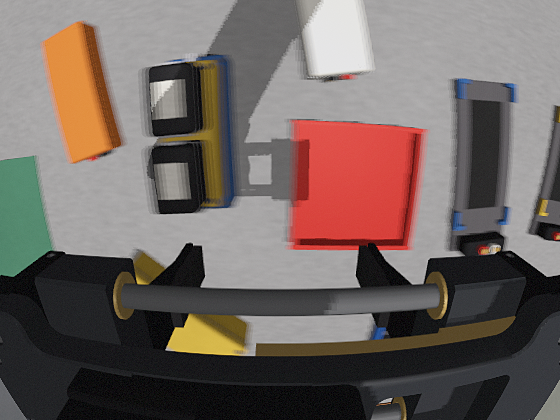

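The wrist view shows the stack at the left (cases at ~(174,100) and (178,177)) and the tray at (352,185). The arm was still ringing, so I'll let it settle while moving closer.

>>> jog_arm(
  increments=[
    {"tx": 9, "ty": -28, "tz": 5, "wx": 0, "wy": 0, "wz": 0, "gripper": 1},
    {"tx": 18, "ty": -56, "tz": 10, "wx": 0, "wy": 0, "wz": 0, "gripper": 1},
    {"tx": 28, "ty": -84, "tz": 15, "wx": 0, "wy": 0, "wz": 0, "gripper": 1},
    {"tx": 28, "ty": -84, "tz": 18, "wx": 0, "wy": 0, "wz": 0, "gripper": 1},
    {"tx": 28, "ty": -84, "tz": 18, "wx": 0, "wy": 0, "wz": 0, "gripper": 1},
  ],
)

```text
time: 3.75
position: [0.4888, -0.3655, 0.2039]
tool_rot: [-0.038, -3.14, 0.0]
ft_force: [0.8, 1.3, 0.1]
grip_width: 0.999
grip_force: 0.0
```

```bash
python3 - <<'E'
from h import *
im=vision.get_image('wrist'); cv2.imwrite('pics/wrist2.png',im['color'])
hsv=cv2.cvtColor(im['color'],cv2.COLOR_BGR2HSV);m=cv2.inRange(hsv,np.array((0,0,135)),np.array((180,60,255)));m[260:]=0
n,_,st,c=cv2.connectedComponentsWithStats(m)
for i in range(1,n):
    if st[i,4]>150: print(st[i],c[i],onz(im,*c[i],.136,True)[:2])
for t in ['case_p_mid','case_q_mid','yellow_box_mid']: print(t,[(np.round(d['bbox']).astype(int).tolist(),round(d['conf'],2)) for d in vision.spot_in('wrist',t)])
E
python3 plan.py .4905 -.367 .2 1.551 .4905 -.367 .102 1.551
```

```text
[    0     0   560   260 77541] [272.35271663 107.66794341] [ 0.40505278 -0.36860732]
[ 268  115   30   43 1198] [282.53422371 136.43155259] [ 0.42571222 -0.36195716]
[544 137  16 123 761] [555.09329829 219.52431012] [ 0.49746768 -0.08808426]
[ 269  205   28   39 1023] [282.41935484 224.09677419] [ 0.49142021 -0.36349352]
case_p_mid [([252, 91, 312, 178], 0.98)]
case_q_mid [([253, 175, 310, 261], 0.77)]
yellow_box_mid [([251, 89, 313, 177], 0.67), ([168, 282, 302, 361], 0.61), ([246, 75, 315, 235], 0.57)]
t 3.95 p [ 0.4918 -0.3621  0.2047] th 1.5536 tilt [0.001 0.001] f [-0.5   0.11 -0.15] w 1.002 gf 0.0 j7 2.29
t [1.2, -5.0, 4.7] w [0.001, 0.001, 0.003]
t [0.0, 0.0, 98.0] w [0.0, 0.0, 0.0]
```

View pics/wrist2.png

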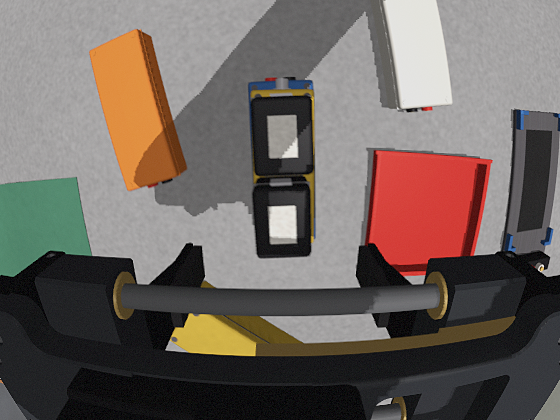

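The wrist view shows the two cases lined up under the gripper, labels at (282,136) and (282,224), at x=0.4257 and 0.4914. Descending on the far case (x=0.491).

>>> jog_arm(
  increments=[
    {"tx": 0, "ty": -2.5, "tz": 25, "wx": 0, "wy": 0, "wz": 0, "gripper": 1},
    {"tx": 0, "ty": -2.5, "tz": 55, "wx": 0, "wy": 0, "wz": 0, "gripper": 1},
    {"tx": 0, "ty": -2.5, "tz": 80, "wx": 0, "wy": 0, "wz": 0, "gripper": 1},
    {"tx": 0, "ty": -2.5, "tz": 95, "wx": 0, "wy": 0, "wz": 0, "gripper": 1},
    {"tx": 0, "ty": -2.5, "tz": 102, "wx": 0, "wy": 0, "wz": 0, "gripper": 1},
  ],
)

```text
time: 4.37
position: [0.4903, -0.3637, 0.1001]
tool_rot: [-0.027, -3.139, -0.004]
ft_force: [-0.3, -0.2, 0.4]
grip_width: 1.004
grip_force: 0.0
```

>>> jog_arm(
  increments=[
    {"tx": 0, "ty": 0, "tz": 0, "wx": 0, "wy": 0, "wz": 0, "gripper": 0.7},
    {"tx": 0, "ty": 0, "tz": 0, "wx": 0, "wy": 0, "wz": 0, "gripper": 0.6},
    {"tx": 0, "ty": 0, "tz": 0, "wx": 0, "wy": 0, "wz": 0, "gripper": 0.5},
    {"tx": 0, "ty": 0, "tz": 0, "wx": 0, "wy": 0, "wz": 0, "gripper": 0.4},
    {"tx": 0, "ty": 0, "tz": 0, "wx": 0, "wy": 0, "wz": 0, "gripper": 0.3},
  ],
  grip_force=25,
)

```text
time: 4.78
position: [0.4912, -0.3666, 0.1038]
tool_rot: [0.031, 3.139, -0.001]
ft_force: [0.6, 0.0, -0.1]
grip_width: 0.707
grip_force: 0.0
```

>>> jog_arm(
  increments=[
    {"tx": 0, "ty": 0, "tz": 0, "wx": 0, "wy": 0, "wz": 0, "gripper": 0.3},
    {"tx": 0, "ty": 0, "tz": 0, "wx": 0, "wy": 0, "wz": 0, "gripper": 0.3},
    {"tx": 0, "ty": 0, "tz": 0, "wx": 0, "wy": 0, "wz": 0, "gripper": 0.3},
    {"tx": 0, "ty": 0, "tz": 0, "wx": 0, "wy": 0, "wz": 0, "gripper": 0.3},
    {"tx": 0, "ty": 0, "tz": 0, "wx": 0, "wy": 0, "wz": 0, "gripper": 0.3},
  ],
  grip_force=25,
)

```text
time: 5.2
position: [0.4907, -0.3662, 0.1029]
tool_rot: [0.031, 3.141, 0.0]
ft_force: [-0.1, 1.4, 2.6]
grip_width: 0.508
grip_force: 24.8
```

>>> jog_arm(
  increments=[
    {"tx": 0, "ty": 0, "tz": -10, "wx": 0, "wy": 0, "wz": 0, "gripper": 0.3},
    {"tx": 0, "ty": 0, "tz": -30, "wx": 0, "wy": 0, "wz": 0, "gripper": 0.3},
    {"tx": 0, "ty": 0, "tz": -50, "wx": 0, "wy": 0, "wz": 0, "gripper": 0.3},
    {"tx": 0, "ty": 0, "tz": -65, "wx": 0, "wy": 0, "wz": 0, "gripper": 0.3},
    {"tx": 0, "ty": 0, "tz": -70, "wx": 0, "wy": 0, "wz": 0, "gripper": 0.3},
  ],
)

```text
time: 5.62
position: [0.4914, -0.3674, 0.1755]
tool_rot: [0.032, 3.138, -0.003]
ft_force: [1.3, -0.1, -0.8]
grip_width: 0.504
grip_force: 24.8
```

>>> jog_arm(
  increments=[
    {"tx": 0, "ty": 0, "tz": 0, "wx": 0, "wy": 0, "wz": 0, "gripper": 0.3},
    {"tx": 0, "ty": 0, "tz": 0, "wx": 0, "wy": 0, "wz": 0, "gripper": 0.3},
    {"tx": 0, "ty": 0, "tz": 0, "wx": 0, "wy": 0, "wz": 0, "gripper": 0.3},
    {"tx": 0, "ty": 0, "tz": 0, "wx": 0, "wy": 0, "wz": 0, "gripper": 0.3},
    {"tx": 0, "ty": 0, "tz": 0, "wx": 0, "wy": 0, "wz": 0, "gripper": 0.3},
  ],
)

```text
time: 6.03
position: [0.49, -0.3659, 0.1715]
tool_rot: [-0.031, -3.14, -0.001]
ft_force: [0.0, 0.5, -1.6]
grip_width: 0.502
grip_force: 24.8
```

```bash
python3 plan.py .53 -.19 .17 1.551 .53 -.19 .022 1.551;  python3 plan.py .525 -.19 .17 1.551 .53 0 .17 1.551 .53 .19 .17 1.6 .5145 .3715 .17 1.62 .5145 .3715 .031 1.62
```

```text
t 6.03 p [ 0.49   -0.3659  0.1715] th 1.551 tilt [-0.002  0.001] f [ 0.01  0.55 -1.63] w 0.502 gf 24.8 j7 2.31
t [-36.5, 176.6, 1.5] w [0.001, -0.002, -0.0]
t [0.0, 0.0, 148.0] w [0.0, 0.0, 0.0]
t 6.03 p [ 0.49   -0.3659  0.1715] th 1.551 tilt [-0.002  0.001] f [ 0.01  0.55 -1.63] w 0.502 gf 24.8 j7 2.31
t [-31.5, 176.5, 1.6] w [0.001, -0.002, -0.0]
t [-1.2, 190.1, 0.0] w [0.0, 0.0, 0.0]
t [3.8, 190.0, 0.0] w [0.0, 0.0, -0.049]
t [10.2, 181.9, 0.0] w [0.0, 0.0, -0.02]
t [0.0, 0.0, 139.0] w [0.0, 0.0, 0.0]
```

Feels like ~1.6 N, so this is the empty case (the heavy one would be ~4.4 N). Into the tray.

>>> jog_arm(
  increments=[
    {"tx": -5, "ty": 25, "tz": 0, "wx": 0, "wy": 0, "wz": 0, "gripper": 0.3},
    {"tx": -15, "ty": 65, "tz": 0, "wx": 0, "wy": 0, "wz": 0, "gripper": 0.3},
    {"tx": -25, "ty": 105, "tz": 0, "wx": 0, "wy": 0, "wz": 0, "gripper": 0.3},
    {"tx": -32, "ty": 145, "tz": 0, "wx": 0, "wy": 0, "wz": 0, "gripper": 0.3},
    {"tx": -38, "ty": 176, "tz": 0, "wx": 0, "wy": 0, "wz": 0, "gripper": 0.3},
  ],
)

```text
time: 6.45
position: [0.5324, -0.187, 0.172]
tool_rot: [-0.027, -3.141, -0.003]
ft_force: [-0.3, -0.2, -1.5]
grip_width: 0.501
grip_force: 24.8
```

>>> jog_arm(
  increments=[
    {"tx": 0, "ty": 0, "tz": 15, "wx": 0, "wy": 0, "wz": 0, "gripper": 0.3},
    {"tx": 0, "ty": 0, "tz": 45, "wx": 0, "wy": 0, "wz": 0, "gripper": 0.3},
    {"tx": 0, "ty": 0, "tz": 80, "wx": 0, "wy": 0, "wz": 0, "gripper": 0.3},
    {"tx": 0, "ty": 0, "tz": 110, "wx": 0, "wy": 0, "wz": 0, "gripper": 0.3},
    {"tx": 0, "ty": 0, "tz": 130, "wx": 0, "wy": 0, "wz": 0, "gripper": 0.3},
  ],
)

```text
time: 6.87
position: [0.5299, -0.1902, 0.0391]
tool_rot: [-0.031, -3.137, -0.001]
ft_force: [0.4, -0.1, -1.0]
grip_width: 0.503
grip_force: 24.8
```

>>> jog_arm(
  increments=[
    {"tx": 0, "ty": 0, "tz": 5, "wx": 0, "wy": 0, "wz": 0, "gripper": 0.3},
    {"tx": 0, "ty": 0, "tz": 10, "wx": 0, "wy": 0, "wz": 0, "gripper": 0.3},
    {"tx": 0, "ty": 0, "tz": 15, "wx": 0, "wy": 0, "wz": 0, "gripper": 0.3},
    {"tx": 0, "ty": 0, "tz": 20, "wx": 0, "wy": 0, "wz": 0, "gripper": 0.3},
    {"tx": 0, "ty": 0, "tz": 22, "wx": 0, "wy": 0, "wz": 0, "gripper": 0.3},
  ],
)

```text
time: 7.28
position: [0.5327, -0.1912, 0.0211]
tool_rot: [0.031, 3.14, -0.0]
ft_force: [0.2, 0.5, -0.5]
grip_width: 0.505
grip_force: 24.8
```

```bash
python3 plan.py .53 -.19 .017 1.551
```

```text
t 7.28 p [ 0.5327 -0.1912  0.0211] th 1.5511 tilt [ 0.001 -0.   ] f [ 0.21  0.5  -0.46] w 0.505 gf 24.8 j7 2.04
t [2.7, 1.1, 4.0] w [-0.0, 0.001, 0.0]
```

>>> jog_arm(
  increments=[
    {"tx": 0, "ty": 0, "tz": 1, "wx": 0, "wy": 0, "wz": 0, "gripper": 0.3},
    {"tx": 0, "ty": 0, "tz": 2, "wx": 0, "wy": 0, "wz": 0, "gripper": 0.3},
    {"tx": 0, "ty": 0, "tz": 3, "wx": 0, "wy": 0, "wz": 0, "gripper": 0.3},
    {"tx": 0, "ty": 0, "tz": 3.5, "wx": 0, "wy": 0, "wz": 0, "gripper": 0.3},
    {"tx": 0, "ty": 0, "tz": 3.5, "wx": 0, "wy": 0, "wz": 0, "gripper": 0.3},
  ],
)

```text
time: 7.7
position: [0.5321, -0.191, 0.0172]
tool_rot: [0.031, 3.141, 0.0]
ft_force: [0.1, -1.2, -1.4]
grip_width: 0.505
grip_force: 24.8
```

>>> jog_arm(
  increments=[
    {"tx": 0, "ty": 0, "tz": 0, "wx": 0, "wy": 0, "wz": 0, "gripper": 0.55},
    {"tx": 0, "ty": 0, "tz": 0, "wx": 0, "wy": 0, "wz": 0, "gripper": 0.6},
    {"tx": 0, "ty": 0, "tz": 0, "wx": 0, "wy": 0, "wz": 0, "gripper": 0.65},
    {"tx": 0, "ty": 0, "tz": 0, "wx": 0, "wy": 0, "wz": 0, "gripper": 0.7},
    {"tx": 0, "ty": 0, "tz": 0, "wx": 0, "wy": 0, "wz": 0, "gripper": 0.7},
  ],
)

```text
time: 8.12
position: [0.5321, -0.191, 0.0172]
tool_rot: [0.031, 3.141, 0.0]
ft_force: [0.9, -0.5, 0.6]
grip_width: 0.676
grip_force: 0.0
```

>>> jog_arm(
  increments=[
    {"tx": 0, "ty": 0, "tz": -10, "wx": 0, "wy": 0, "wz": 0, "gripper": 0.7},
    {"tx": 0, "ty": 0, "tz": -40, "wx": 0, "wy": 0, "wz": 0, "gripper": 0.7},
    {"tx": 0, "ty": 0, "tz": -80, "wx": 0, "wy": 0, "wz": 0, "gripper": 0.8},
    {"tx": 0, "ty": 0, "tz": -120, "wx": 0, "wy": 0, "wz": 0, "gripper": 0.9},
    {"tx": 0, "ty": 0, "tz": -160, "wx": 0, "wy": 0, "wz": 0, "gripper": 1},
  ],
)

```text
time: 8.53
position: [0.5315, -0.1912, 0.1795]
tool_rot: [0.032, 3.141, -0.0]
ft_force: [0.4, -0.3, -0.1]
grip_width: 0.849
grip_force: 0.0
```

```bash
python3 plan.py .425 -.363 .185 1.551
```

```text
t 8.53 p [ 0.5315 -0.1912  0.1795] th 1.5503 tilt [ 0. -0.] f [ 0.39 -0.26 -0.13] w 0.849 gf 0.0 j7 1.94
t [102.9, -173.9, -5.5] w [-0.0, 0.0, -0.001]
```

>>> jog_arm(
  increments=[
    {"tx": 21, "ty": -35, "tz": -1, "wx": 0, "wy": 0, "wz": 0, "gripper": 1},
    {"tx": 41, "ty": -70, "tz": -2, "wx": 0, "wy": 0, "wz": 0, "gripper": 1},
    {"tx": 62, "ty": -105, "tz": -3, "wx": 0, "wy": 0, "wz": 0, "gripper": 1},
    {"tx": 83, "ty": -140, "tz": -4, "wx": 0, "wy": 0, "wz": 0, "gripper": 1},
    {"tx": 104, "ty": -175, "tz": -5, "wx": 0, "wy": 0, "wz": 0, "gripper": 1},
  ],
)

```text
time: 8.95
position: [0.4233, -0.3654, 0.1833]
tool_rot: [0.031, 3.14, -0.0]
ft_force: [1.2, -1.5, 0.0]
grip_width: 0.995
grip_force: 0.0
```

>>> jog_arm(
  increments=[
    {"tx": 0, "ty": 0, "tz": 0, "wx": 0, "wy": 0, "wz": 0, "gripper": 1},
    {"tx": 0, "ty": 0, "tz": 0, "wx": 0, "wy": 0, "wz": 0, "gripper": 1},
    {"tx": 0, "ty": 0, "tz": 0, "wx": 0, "wy": 0, "wz": 0, "gripper": 1},
    {"tx": 0, "ty": 0, "tz": 0, "wx": 0, "wy": 0, "wz": 0, "gripper": 1},
    {"tx": 0, "ty": 0, "tz": 0, "wx": 0, "wy": 0, "wz": 0, "gripper": 1},
  ],
)

```text
time: 9.37
position: [0.4257, -0.3624, 0.1821]
tool_rot: [0.026, 3.141, 0.001]
ft_force: [0.3, -0.4, 0.2]
grip_width: 1.002
grip_force: 0.0
```

```bash
python3 - <<'E'
from h import *
im=vision.get_image('wrist'); cv2.imwrite('pics/wrist3.png',im['color'])
hsv=cv2.cvtColor(im['color'],cv2.COLOR_BGR2HSV);m=cv2.inRange(hsv,np.array((0,0,100)),np.array((180,60,255)));m[260:]=0
n,_,st,c=cv2.connectedComponentsWithStats(m)
for i in range(1,n):
    if st[i,4]>150: print(st[i],c[i],onz(im,*c[i],.136,True)[:2])
E
python3 plan.py .425 -.3645 .102 1.551
```

```text
[     0      0    560    260 105012] [279.41199101 109.3539405 ] [ 0.34347675 -0.36115518]
[271 148  18  15 204] [279.60294118 155.65196078] [ 0.37344326 -0.36153152]
[540 161  18  99 175] [548.70857143 207.76571429] [ 0.41265349 -0.12413334]
[548 194  12  66 335] [555.76716418 239.05373134] [ 0.44389165 -0.10246271]
[ 264  210   31   42 1232] [279.45292208 229.98944805] [ 0.42475457 -0.3624927 ]
t 9.42 p [ 0.4256 -0.3625  0.182 ] th 1.5538 tilt [0. 0.] f [-0.45  0.15 -0.76] w 1.003 gf 0.0 j7 2.33
t [0.6, -2.0, 80.0] w [0.0, 0.0, 0.003]
```

View pics/wrist3.png

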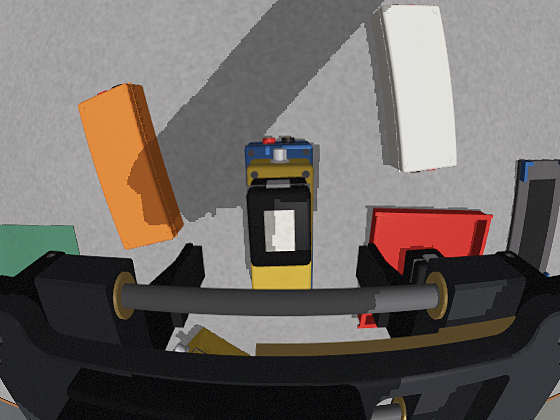

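The remaining case sits centred in the fingers at (279,230), and the first case is in the tray at (425,265). Descending.

>>> jog_arm(
  increments=[
    {"tx": 0, "ty": -1, "tz": 20, "wx": 0, "wy": 0, "wz": 0, "gripper": 1},
    {"tx": 0, "ty": -1, "tz": 40, "wx": 0, "wy": 0, "wz": 0, "gripper": 1},
    {"tx": 0, "ty": -1, "tz": 60, "wx": 0, "wy": 0, "wz": 0, "gripper": 1},
    {"tx": 0, "ty": -1, "tz": 74, "wx": 0, "wy": 0, "wz": 0, "gripper": 0.9},
    {"tx": 0, "ty": -1, "tz": 79, "wx": 0, "wy": 0, "wz": 0, "gripper": 0.8},
  ],
)

```text
time: 9.83
position: [0.424, -0.3629, 0.1006]
tool_rot: [-0.028, -3.138, -0.003]
ft_force: [0.1, 0.7, -0.1]
grip_width: 0.924
grip_force: 0.0
```

>>> jog_arm(
  increments=[
    {"tx": 0, "ty": 0, "tz": 0, "wx": 0, "wy": 0, "wz": 0, "gripper": 0.7},
    {"tx": 0, "ty": 0, "tz": 0, "wx": 0, "wy": 0, "wz": 0, "gripper": 0.6},
    {"tx": 0, "ty": 0, "tz": 0, "wx": 0, "wy": 0, "wz": 0, "gripper": 0.5},
    {"tx": 0, "ty": 0, "tz": 0, "wx": 0, "wy": 0, "wz": 0, "gripper": 0.4},
    {"tx": 0, "ty": 0, "tz": 0, "wx": 0, "wy": 0, "wz": 0, "gripper": 0.3},
  ],
  grip_force=30,
)

```text
time: 10.25
position: [0.4251, -0.3651, 0.104]
tool_rot: [0.031, 3.14, -0.0]
ft_force: [-0.3, 4.6, 2.3]
grip_width: 0.556
grip_force: 1.9
```

>>> jog_arm(
  increments=[
    {"tx": 0, "ty": 0, "tz": 0, "wx": 0, "wy": 0, "wz": 0, "gripper": 0.3},
    {"tx": 0, "ty": 0, "tz": 0, "wx": 0, "wy": 0, "wz": 0, "gripper": 0.3},
    {"tx": 0, "ty": 0, "tz": 0, "wx": 0, "wy": 0, "wz": 0, "gripper": 0.3},
    {"tx": 0, "ty": 0, "tz": 0, "wx": 0, "wy": 0, "wz": 0, "gripper": 0.3},
    {"tx": 0, "ty": 0, "tz": 0, "wx": 0, "wy": 0, "wz": 0, "gripper": 0.3},
  ],
  grip_force=30,
)

```text
time: 10.67
position: [0.4252, -0.3643, 0.1038]
tool_rot: [0.03, 3.14, 0.002]
ft_force: [-1.0, 3.4, 6.2]
grip_width: 0.502
grip_force: 29.8
```

>>> jog_arm(
  increments=[
    {"tx": 0, "ty": 0, "tz": -10, "wx": 0, "wy": 0, "wz": 0, "gripper": 0.3},
    {"tx": 0, "ty": 0, "tz": -30, "wx": 0, "wy": 0, "wz": 0, "gripper": 0.3},
    {"tx": 0, "ty": 0, "tz": -50, "wx": 0, "wy": 0, "wz": 0, "gripper": 0.3},
    {"tx": 0, "ty": 0, "tz": -65, "wx": 0, "wy": 0, "wz": 0, "gripper": 0.3},
    {"tx": 0, "ty": 0, "tz": -70, "wx": 0, "wy": 0, "wz": 0, "gripper": 0.3},
  ],
)

```text
time: 11.08
position: [0.4247, -0.3662, 0.1751]
tool_rot: [0.032, 3.139, -0.003]
ft_force: [0.8, -0.3, -4.6]
grip_width: 0.505
grip_force: 29.8
```

>>> jog_arm(
  increments=[
    {"tx": 0, "ty": 0, "tz": 0, "wx": 0, "wy": 0, "wz": 0, "gripper": 0.3},
    {"tx": 0, "ty": 0, "tz": 0, "wx": 0, "wy": 0, "wz": 0, "gripper": 0.3},
    {"tx": 0, "ty": 0, "tz": 0, "wx": 0, "wy": 0, "wz": 0, "gripper": 0.3},
    {"tx": 0, "ty": 0, "tz": 0, "wx": 0, "wy": 0, "wz": 0, "gripper": 0.3},
    {"tx": 0, "ty": 0, "tz": 0, "wx": 0, "wy": 0, "wz": 0, "gripper": 0.3},
  ],
)

```text
time: 11.5
position: [0.424, -0.3645, 0.172]
tool_rot: [-0.031, -3.14, -0.001]
ft_force: [0.3, 1.2, -5.5]
grip_width: 0.506
grip_force: 29.8
```

```bash
python3 plan.py .49 -.19 .175 1.551 .53 0 .175 1.551 .54 .19 .175 1.6 .5145 .3715 .175 1.62 .5145 .3715 .031 1.62
```

```text
t 11.5 p [ 0.424  -0.3645  0.172 ] th 1.551 tilt [-0.002  0.001] f [ 0.27  1.17 -5.53] w 0.506 gf 29.8 j7 2.33
t [-62.6, 175.8, -3.0] w [0.001, -0.002, -0.0]
t [-36.2, 190.8, 0.0] w [0.0, 0.0, 0.0]
t [-6.2, 190.2, 0.0] w [0.0, 0.0, -0.049]
t [20.2, 182.2, 0.0] w [0.0, 0.0, -0.02]
t [0.0, 0.0, 144.0] w [0.0, 0.0, 0.0]
```

About 5 N: this is the heavy case. Off to the soak plate.

>>> jog_arm(
  increments=[
    {"tx": -8, "ty": 23, "tz": 0, "wx": 0, "wy": 0, "wz": 0, "gripper": 0.3},
    {"tx": -22, "ty": 60, "tz": -1, "wx": 0, "wy": 0, "wz": 0, "gripper": 0.3},
    {"tx": -35, "ty": 99, "tz": -2, "wx": 0, "wy": 0, "wz": 0, "gripper": 0.3},
    {"tx": -49, "ty": 137, "tz": -3, "wx": 0, "wy": 0, "wz": 0, "gripper": 0.3},
    {"tx": -63, "ty": 176, "tz": -3, "wx": 0, "wy": 0, "wz": 0, "gripper": 0.3},
  ],
)

```text
time: 11.92
position: [0.4911, -0.1888, 0.1759]
tool_rot: [0.033, 3.141, 0.0]
ft_force: [0.9, -0.6, -5.5]
grip_width: 0.502
grip_force: 29.8
```

>>> jog_arm(
  increments=[
    {"tx": -7, "ty": 38, "tz": 0, "wx": 0, "wy": 0, "wz": 0, "gripper": 0.3},
    {"tx": -14, "ty": 76, "tz": 0, "wx": 0, "wy": 0, "wz": 0, "gripper": 0.3},
    {"tx": -22, "ty": 114, "tz": 0, "wx": 0, "wy": 0, "wz": 0, "gripper": 0.3},
    {"tx": -29, "ty": 152, "tz": 0, "wx": 0, "wy": 0, "wz": 0, "gripper": 0.3},
    {"tx": -36, "ty": 191, "tz": 0, "wx": 0, "wy": 0, "wz": 0, "gripper": 0.3},
  ],
)

```text
time: 12.33
position: [0.5306, 0.0016, 0.1757]
tool_rot: [-0.032, -3.141, 0.0]
ft_force: [1.1, -1.1, -4.3]
grip_width: 0.504
grip_force: 29.8
```

>>> jog_arm(
  increments=[
    {"tx": -1, "ty": 38, "tz": 0, "wx": 0, "wy": 0, "wz": -0.01, "gripper": 0.3},
    {"tx": -2, "ty": 76, "tz": 0, "wx": 0, "wy": 0, "wz": -0.02, "gripper": 0.3},
    {"tx": -4, "ty": 114, "tz": 0, "wx": 0, "wy": 0, "wz": -0.03, "gripper": 0.3},
    {"tx": -5, "ty": 152, "tz": 0, "wx": 0, "wy": 0, "wz": -0.04, "gripper": 0.3},
    {"tx": -6, "ty": 190, "tz": 0, "wx": 0, "wy": 0, "wz": -0.05, "gripper": 0.3},
  ],
)

```text
time: 12.75
position: [0.5401, 0.1915, 0.1754]
tool_rot: [0.048, -3.141, 0.001]
ft_force: [0.6, -0.1, -5.1]
grip_width: 0.505
grip_force: 29.8
```

>>> jog_arm(
  increments=[
    {"tx": 4, "ty": 38, "tz": 0, "wx": 0, "wy": 0, "wz": 0, "gripper": 0.3},
    {"tx": 8, "ty": 76, "tz": 0, "wx": 0, "wy": 0, "wz": -0.01, "gripper": 0.3},
    {"tx": 13, "ty": 116, "tz": 0, "wx": 0, "wy": 0, "wz": -0.02, "gripper": 0.3},
    {"tx": 17, "ty": 154, "tz": 0, "wx": 0, "wy": 0, "wz": -0.02, "gripper": 0.3},
    {"tx": 20, "ty": 182, "tz": 0, "wx": 0, "wy": 0, "wz": -0.02, "gripper": 0.3},
  ],
)

```text
time: 13.17
position: [0.513, 0.3756, 0.175]
tool_rot: [0.084, -3.139, -0.002]
ft_force: [-0.4, 1.7, -4.1]
grip_width: 0.503
grip_force: 29.8
```

>>> jog_arm(
  increments=[
    {"tx": 0, "ty": 0, "tz": 5, "wx": 0, "wy": 0, "wz": 0, "gripper": 0.3},
    {"tx": 0, "ty": 0, "tz": 25, "wx": 0, "wy": 0, "wz": 0, "gripper": 0.3},
    {"tx": 0, "ty": 0, "tz": 50, "wx": 0, "wy": 0, "wz": 0, "gripper": 0.3},
    {"tx": 0, "ty": 0, "tz": 70, "wx": 0, "wy": 0, "wz": 0, "gripper": 0.3},
    {"tx": 0, "ty": 0, "tz": 80, "wx": 0, "wy": 0, "wz": 0, "gripper": 0.3},
  ],
)

```text
time: 13.58
position: [0.5133, 0.3694, 0.0919]
tool_rot: [0.078, -3.136, 0.006]
ft_force: [-0.9, -0.1, -5.7]
grip_width: 0.506
grip_force: 29.8
```

>>> jog_arm(
  increments=[
    {"tx": 0, "ty": 0, "tz": 0, "wx": 0, "wy": 0, "wz": 0, "gripper": 0.3},
    {"tx": 0, "ty": 0, "tz": 0, "wx": 0, "wy": 0, "wz": 0, "gripper": 0.3},
    {"tx": 0, "ty": 0, "tz": 0, "wx": 0, "wy": 0, "wz": 0, "gripper": 0.3},
    {"tx": 0, "ty": 0, "tz": 0, "wx": 0, "wy": 0, "wz": 0, "gripper": 0.3},
    {"tx": 0, "ty": 0, "tz": 0, "wx": 0, "wy": 0, "wz": 0, "gripper": 0.3},
  ],
)

```text
time: 14.0
position: [0.5159, 0.3718, 0.0977]
tool_rot: [-0.079, 3.138, 0.003]
ft_force: [0.8, -0.1, -4.6]
grip_width: 0.505
grip_force: 29.8
```

```bash
python3 plan.py .5145 .3715 .031 1.62
python3 - <<'E'
from h import *
im=vision.get_image('scene'); cv2.imwrite('pics/scene3.png',cv2.resize(im['color'][160:250,360:460],None,fx=6,fy=6,interpolation=cv2.INTER_CUBIC))
w=vision.get_image('wrist'); cv2.imwrite('pics/wrist4.png',w['color'])
E
```

```text
t 14.0 p [0.5159 0.3718 0.0977] th 1.6209 tilt [0.002 0.002] f [ 0.81 -0.14 -4.6 ] w 0.505 gf 29.8 j7 1.01
t [1.6, -0.3, 66.7] w [0.002, 0.002, 0.001]
```

View pics/wrist4.png

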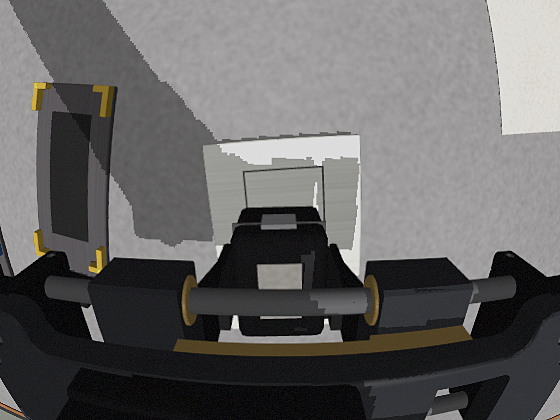

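The wrist view shows the case held over the marked plate. The rectangle's near corners are at ~(243,171) and (323,166), and the plate's near corners at (204,146) and (360,133).

```bash
python3 - <<'E'
from h import *
w=vision.get_image('wrist')
P=[onz(w,u,v,.018,True)[:2] for u,v in [(243,171),(323,166),(204,146),(360,133)]]
print(np.round(P,4))
for a,b,off in [(P[0],P[1],.037),(P[2],P[3],.06)]:
    d=(b-a); L=np.linalg.norm(d); d/=L; n=np.array([d[1],-d[0]]); n*=np.sign(n[0]); print('len',L,'centre',(a+b)/2+n*off,'yaw',np.arctan2(n[1],n[0]))
E
```

```text
[[0.4811 0.342 ]
 [0.4741 0.4025]
 [0.4628 0.3116]
 [0.4468 0.4289]]
len 0.060839799572026766 centre [0.51437559 0.37648591] yaw 0.11482913475870477
len 0.1184178794694076 centre [0.51428152 0.37833495] yaw 0.13550256154433898
```

>>> jog_arm(
  increments=[
    {"tx": 1, "ty": 2, "tz": 10, "wx": 0, "wy": 0, "wz": 0, "gripper": 0.3},
    {"tx": 1, "ty": 2, "tz": 25, "wx": 0, "wy": 0, "wz": 0, "gripper": 0.3},
    {"tx": 1, "ty": 2, "tz": 40, "wx": 0, "wy": 0, "wz": 0, "gripper": 0.3},
    {"tx": 1, "ty": 2, "tz": 50, "wx": 0, "wy": 0, "wz": 0, "gripper": 0.3},
    {"tx": 1, "ty": 2, "tz": 56, "wx": 0, "wy": 0, "wz": 0, "gripper": 0.3},
  ],
)

```text
time: 14.57
position: [0.5127, 0.3725, 0.0378]
tool_rot: [0.079, -3.138, 0.003]
ft_force: [-0.9, 0.8, -4.5]
grip_width: 0.502
grip_force: 29.8
```

>>> jog_arm(
  increments=[
    {"tx": 0, "ty": 0, "tz": 2, "wx": 0, "wy": 0, "wz": 0, "gripper": 0.3},
    {"tx": 0, "ty": 0, "tz": 5, "wx": 0, "wy": 0, "wz": 0, "gripper": 0.3},
    {"tx": 0, "ty": 0, "tz": 7, "wx": 0, "wy": 0, "wz": 0, "gripper": 0.3},
    {"tx": 0, "ty": 0, "tz": 7.5, "wx": 0, "wy": 0, "wz": 0, "gripper": 0.3},
    {"tx": 0, "ty": 0, "tz": 7.5, "wx": 0, "wy": 0, "wz": 0, "gripper": 0.3},
  ],
)

```text
time: 14.98
position: [0.5142, 0.3734, 0.033]
tool_rot: [-0.079, 3.14, 0.001]
ft_force: [0.2, 0.2, -5.4]
grip_width: 0.508
grip_force: 29.8
```

>>> jog_arm(
  increments=[
    {"tx": 0, "ty": 0, "tz": 0.5, "wx": 0, "wy": 0, "wz": 0, "gripper": 0.3},
    {"tx": 0, "ty": 0, "tz": 1, "wx": 0, "wy": 0, "wz": 0, "gripper": 0.3},
    {"tx": 0, "ty": 0, "tz": 1.5, "wx": 0, "wy": 0, "wz": 0, "gripper": 0.3},
    {"tx": 0, "ty": 0, "tz": 2, "wx": 0, "wy": 0, "wz": 0, "gripper": 0.3},
    {"tx": 0, "ty": 0, "tz": 2, "wx": 0, "wy": 0, "wz": 0, "gripper": 0.3},
  ],
)

```text
time: 15.4
position: [0.5142, 0.3734, 0.0319]
tool_rot: [-0.079, 3.14, 0.001]
ft_force: [-3.1, -2.1, 3.8]
grip_width: 0.499
grip_force: 29.8
```

Contact made (+3.8 N). Release and retreat.

>>> jog_arm(
  increments=[
    {"tx": 0, "ty": 0, "tz": -0.5, "wx": 0, "wy": 0, "wz": 0, "gripper": 0.55},
    {"tx": 0, "ty": 0, "tz": -0.5, "wx": 0, "wy": 0, "wz": 0, "gripper": 0.65},
    {"tx": 0, "ty": 0, "tz": -0.5, "wx": 0, "wy": 0, "wz": 0, "gripper": 0.75},
    {"tx": 0, "ty": 0, "tz": -0.5, "wx": 0, "wy": 0, "wz": 0, "gripper": 0.85},
    {"tx": 0, "ty": 0, "tz": -0.5, "wx": 0, "wy": 0, "wz": 0, "gripper": 0.85},
  ],
)

```text
time: 15.82
position: [0.5141, 0.3733, 0.0311]
tool_rot: [-0.079, 3.14, 0.0]
ft_force: [0.6, -1.1, 0.1]
grip_width: 0.77
grip_force: 0.0
```

>>> jog_arm(
  increments=[
    {"tx": 0, "ty": 0, "tz": -10, "wx": 0, "wy": 0, "wz": 0, "gripper": 0.9},
    {"tx": 0, "ty": 0, "tz": -40, "wx": 0, "wy": 0, "wz": 0, "gripper": 1},
    {"tx": 0, "ty": 0, "tz": -80, "wx": 0, "wy": 0, "wz": 0, "gripper": 1},
    {"tx": 0, "ty": 0, "tz": -115, "wx": 0, "wy": 0, "wz": 0, "gripper": 1},
    {"tx": 0, "ty": 0, "tz": -140, "wx": 0, "wy": 0, "wz": 0, "gripper": 1},
  ],
)

```text
time: 16.23
position: [0.5151, 0.3738, 0.1758]
tool_rot: [-0.078, 3.137, 0.005]
ft_force: [0.9, 0.1, 0.3]
grip_width: 0.99
grip_force: 0.0
```

```bash
python3 plan.py .54 .19 .16 1.59 .53 0 .16 1.551 .50 -.19 .16 1.551 .458 -.365 .16 1.551 
python3 - <<'E'
from h import *
w=vision.get_image('wrist'); cv2.imwrite('pics/wrist5.png',w['color'])
hsv=cv2.cvtColor(w['color'],cv2.COLOR_BGR2HSV)
k=cv2.inRange(hsv,np.array((18,110,60)),np.array((35,255,255)));k[300:]=0;k[:,200:]=0
n,_,st,c=cv2.connectedComponentsWithStats(k)
print('yellow stops wrist',[np.round(onz(w,*c[i],.018,True)[:2],4).tolist() for i in range(1,n) if st[i,4]>20])
E
```

```text
t 16.23 p [0.5151 0.3738 0.1758] th 1.6208 tilt [0.004 0.003] f [0.93 0.06 0.31] w 0.99 gf 0.0 j7 1.0
t [-15.6, -184.9, 15.3] w [0.003, 0.004, 0.031]
t [13.6, -189.8, 0.0] w [0.0, 0.0, 0.039]
t [26.2, -190.6, 0.0] w [0.0, 0.0, 0.0]
t [38.5, -175.8, 0.0] w [0.0, 0.0, 0.0]
yellow stops wrist [[0.4132, 0.1485], [0.4241, 0.2234], [0.5623, 0.1284], [0.5728, 0.2025], [0.6421, 0.1846]]
```

View pics/wrist5.png

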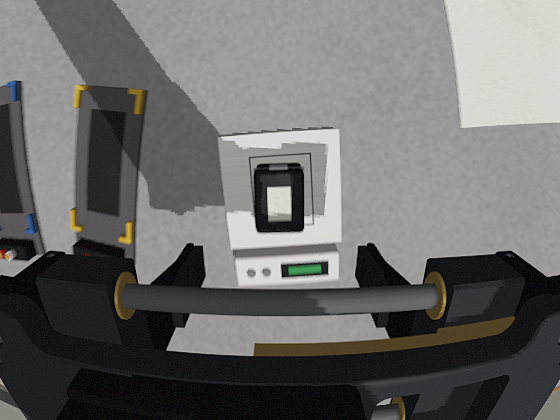

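The wrist view shows the case upright inside the rectangle on the plate. I'll quantify that, then go to the yellow box.

```bash
python3 - <<'E'
from h import *
w=vision.get_image('wrist')
print(onz(w,279,204,.064,True)[:2], onz(w,281,191,.018,True)[:2], onz(w,249,158,.018,True)[:2],onz(w,313,224,.018,True)[:2])
E
```

```text
[0.5197945  0.37575995] [0.51979723 0.37803638] [0.48677492 0.34396078] [0.55459754 0.41420584]
```

>>> jog_arm(
  increments=[
    {"tx": -3, "ty": -37, "tz": 3, "wx": 0, "wy": 0, "wz": 0.006, "gripper": 1},
    {"tx": -6, "ty": -74, "tz": 6, "wx": 0, "wy": 0, "wz": 0.012, "gripper": 1},
    {"tx": -9, "ty": -111, "tz": 9, "wx": 0, "wy": 0, "wz": 0.018, "gripper": 1},
    {"tx": -12, "ty": -148, "tz": 10, "wx": 0, "wy": 0, "wz": 0.024, "gripper": 1},
    {"tx": -16, "ty": -185, "tz": 10, "wx": 0, "wy": 0, "wz": 0.031, "gripper": 1},
  ],
)

```text
time: 16.75
position: [0.5385, 0.1873, 0.1606]
tool_rot: [0.03, -3.14, 0.0]
ft_force: [0.1, -0.6, -0.4]
grip_width: 1.004
grip_force: 0.0
```

>>> jog_arm(
  increments=[
    {"tx": 3, "ty": -38, "tz": 0, "wx": 0, "wy": 0, "wz": 0.008, "gripper": 1},
    {"tx": 5, "ty": -76, "tz": 0, "wx": 0, "wy": 0, "wz": 0.016, "gripper": 1},
    {"tx": 8, "ty": -114, "tz": 0, "wx": 0, "wy": 0, "wz": 0.023, "gripper": 1},
    {"tx": 11, "ty": -152, "tz": 0, "wx": 0, "wy": 0, "wz": 0.031, "gripper": 1},
    {"tx": 14, "ty": -190, "tz": 0, "wx": 0, "wy": 0, "wz": 0.039, "gripper": 1},
  ],
)

```text
time: 17.17
position: [0.5281, -0.0029, 0.161]
tool_rot: [-0.032, -3.141, -0.001]
ft_force: [0.7, -0.0, -0.4]
grip_width: 0.998
grip_force: 0.0
```

```bash
python3 - <<'E'
from h import *
w=vision.get_image('wrist'); cv2.imwrite('pics/wrist6.png',w['color'])
hsv=cv2.cvtColor(w['color'],cv2.COLOR_BGR2HSV)
k=cv2.inRange(hsv,np.array((100,120,50)),np.array((125,255,255)));k[300:]=0
n,_,st,c=cv2.connectedComponentsWithStats(k)
print('blue wrist',[(st[i,4],np.round(c[i]).tolist(),np.round(onz(w,*c[i],.018,True)[:2],4).tolist()) for i in range(1,n) if st[i,4]>20])
E
python3 plan.py .50 -.19 .16 1.551 .458 -.365 .16 1.551
```

```text
blue wrist [(np.int32(65), [310.0, 49.0], [0.3887, 0.0277]), (np.int32(62), [226.0, 56.0], [0.3926, -0.0497]), (np.int32(1932), [8.0, 159.0], [0.4717, -0.3393]), (np.int32(67), [320.0, 243.0], [0.5795, 0.038]), (np.int32(64), [245.0, 248.0], [0.5835, -0.0395])]
t 17.22 p [ 0.5275 -0.0132  0.1613] th 1.5397 tilt [-0.    -0.005] f [-1.02 -7.15  0.47] w 0.999 gf 0.0 j7 1.55
t [22.0, -177.6, 2.2] w [-0.005, -0.0, -0.011]
t [38.5, -175.8, 0.0] w [0.0, 0.0, 0.0]
```

>>> jog_arm(
  increments=[
    {"tx": 5, "ty": -37, "tz": 0, "wx": 0, "wy": 0, "wz": 0, "gripper": 1},
    {"tx": 10, "ty": -74, "tz": 0, "wx": 0, "wy": 0, "wz": 0, "gripper": 1},
    {"tx": 15, "ty": -112, "tz": 0, "wx": 0, "wy": 0, "wz": 0, "gripper": 1},
    {"tx": 20, "ty": -149, "tz": 0, "wx": 0, "wy": 0, "wz": 0, "gripper": 1},
    {"tx": 24, "ty": -187, "tz": 0, "wx": 0, "wy": 0, "wz": 0, "gripper": 1},
  ],
)

```text
time: 17.63
position: [0.5004, -0.1887, 0.1611]
tool_rot: [0.03, 3.141, 0.001]
ft_force: [0.1, 0.7, 0.0]
grip_width: 0.996
grip_force: 0.0
```

>>> jog_arm(
  increments=[
    {"tx": 9, "ty": -40, "tz": 0, "wx": 0, "wy": 0, "wz": 0, "gripper": 1},
    {"tx": 18, "ty": -80, "tz": 0, "wx": 0, "wy": 0, "wz": 0, "gripper": 1},
    {"tx": 27, "ty": -120, "tz": 0, "wx": 0, "wy": 0, "wz": 0, "gripper": 1},
    {"tx": 36, "ty": -155, "tz": 0, "wx": 0, "wy": 0, "wz": 0, "gripper": 1},
    {"tx": 38, "ty": -174, "tz": 0, "wx": 0, "wy": 0, "wz": 0, "gripper": 1},
  ],
)

```text
time: 18.05
position: [0.4564, -0.3658, 0.1613]
tool_rot: [-0.04, -3.14, 0.004]
ft_force: [-0.2, -0.5, 0.5]
grip_width: 1.002
grip_force: 0.0
```

>>> jog_arm(
  increments=[
    {"tx": 0, "ty": 0, "tz": 0, "wx": 0, "wy": 0, "wz": 0, "gripper": 1},
    {"tx": 0, "ty": 0, "tz": 0, "wx": 0, "wy": 0, "wz": 0, "gripper": 1},
    {"tx": 0, "ty": 0, "tz": 0, "wx": 0, "wy": 0, "wz": 0, "gripper": 1},
    {"tx": 0, "ty": 0, "tz": 0, "wx": 0, "wy": 0, "wz": 0, "gripper": 1},
    {"tx": 0, "ty": 0, "tz": 0, "wx": 0, "wy": 0, "wz": 0, "gripper": 1},
  ],
)

```text
time: 18.47
position: [0.4606, -0.359, 0.1609]
tool_rot: [0.027, 3.141, 0.002]
ft_force: [0.5, -0.0, 0.4]
grip_width: 1.0
grip_force: 0.0
```

```bash
python3 plan.py .458 -.365 .058 1.551
python3 - <<'E'
from h import *
w=vision.get_image('wrist'); cv2.imwrite('pics/wrist7.png',w['color'])
t=vision.get_image('top')
hsv=cv2.cvtColor(t['color'],cv2.COLOR_BGR2HSV)
E
```

```text
t 18.47 p [ 0.4606 -0.359   0.1609] th 1.5538 tilt [0.    0.001] f [ 0.45 -0.02  0.37] w 1.0 gf 0.0 j7 2.32
t [2.5, -6.2, 102.9] w [0.001, 0.0, 0.003]
```

View pics/wrist7.png

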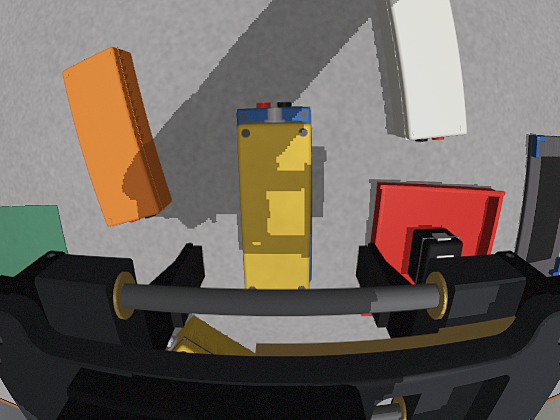

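The yellow box is seen from above; its near edge runs (238,124)–(311,122), and the far screws are at about (250,289) and (307,290). Computing its centre and yaw.

```bash
python3 - <<'E'
from h import *
w=vision.get_image('wrist')
f=lambda u,v:onz(w,u,v,.09,True)[:2]
a,b=f(238,124),f(311,122); s=[f(245,132),f(304,132),f(250,289),f(307,290)]
print(a,b,(a+b)/2+[.07,0]); print(np.round(s,4).tolist(),np.mean(s,0))
d=(s[2]+s[3]-s[0]-s[1]);print('yaw',np.arctan2(d[1],d[0]))
E
```

```text
[ 0.38783401 -0.38806611] [ 0.38744283 -0.33581665] [ 0.45763842 -0.36194138]
[[0.3938, -0.3832], [0.3947, -0.3409], [0.5221, -0.3855], [0.5239, -0.3376]] [ 0.45861641 -0.361795  ]
yaw 0.003869950143788896
```

>>> jog_arm(
  increments=[
    {"tx": 2.5, "ty": -4, "tz": 25, "wx": 0, "wy": 0, "wz": -0.005, "gripper": 1},
    {"tx": 2.5, "ty": -4, "tz": 55, "wx": 0, "wy": 0, "wz": -0.005, "gripper": 1},
    {"tx": 2.5, "ty": -4, "tz": 80, "wx": 0, "wy": 0, "wz": -0.005, "gripper": 1},
    {"tx": 2.5, "ty": -4, "tz": 97, "wx": 0, "wy": 0, "wz": -0.005, "gripper": 1},
    {"tx": 2.5, "ty": -4, "tz": 104, "wx": 0, "wy": 0, "wz": -0.005, "gripper": 1},
  ],
)

```text
time: 19.03
position: [0.4558, -0.363, 0.0543]
tool_rot: [-0.022, -3.138, -0.004]
ft_force: [-0.9, 0.6, 0.4]
grip_width: 1.0
grip_force: 0.0
```

>>> jog_arm(
  increments=[
    {"tx": 0, "ty": 0, "tz": 0, "wx": 0, "wy": 0, "wz": 0, "gripper": 0.9},
    {"tx": 0, "ty": 0, "tz": 0, "wx": 0, "wy": 0, "wz": 0, "gripper": 0.8},
    {"tx": 0, "ty": 0, "tz": 0, "wx": 0, "wy": 0, "wz": 0, "gripper": 0.7},
    {"tx": 0, "ty": 0, "tz": 0, "wx": 0, "wy": 0, "wz": 0, "gripper": 0.6},
    {"tx": 0, "ty": 0, "tz": 0, "wx": 0, "wy": 0, "wz": 0, "gripper": 0.4},
  ],
  grip_force=40,
)

```text
time: 19.45
position: [0.4579, -0.3651, 0.0583]
tool_rot: [0.023, 3.139, -0.001]
ft_force: [-0.5, -0.5, -0.5]
grip_width: 0.705
grip_force: 0.0
```

>>> jog_arm(
  increments=[
    {"tx": 0, "ty": 0, "tz": 0, "wx": 0, "wy": 0, "wz": 0, "gripper": 0.4},
    {"tx": 0, "ty": 0, "tz": 0, "wx": 0, "wy": 0, "wz": 0, "gripper": 0.4},
    {"tx": 0, "ty": 0, "tz": 0, "wx": 0, "wy": 0, "wz": 0, "gripper": 0.4},
    {"tx": 0, "ty": 0, "tz": 0, "wx": 0, "wy": 0, "wz": 0, "gripper": 0.4},
    {"tx": 0, "ty": 0, "tz": 0, "wx": 0, "wy": 0, "wz": 0, "gripper": 0.4},
  ],
  grip_force=40,
)

```text
time: 19.87
position: [0.4578, -0.3641, 0.0579]
tool_rot: [0.022, 3.14, 0.002]
ft_force: [-1.0, 3.3, 6.0]
grip_width: 0.617
grip_force: 40.0
```

>>> jog_arm(
  increments=[
    {"tx": 0, "ty": 0, "tz": -8, "wx": 0, "wy": 0, "wz": 0, "gripper": 0.4},
    {"tx": 0, "ty": 0, "tz": -25, "wx": 0, "wy": 0, "wz": 0, "gripper": 0.4},
    {"tx": 0, "ty": 0, "tz": -50, "wx": 0, "wy": 0, "wz": 0, "gripper": 0.4},
    {"tx": 0, "ty": 0, "tz": -75, "wx": 0, "wy": 0, "wz": 0, "gripper": 0.4},
    {"tx": 0, "ty": 0, "tz": -90, "wx": 0, "wy": 0, "wz": 0, "gripper": 0.4},
  ],
)

```text
time: 20.28
position: [0.457, -0.3658, 0.1492]
tool_rot: [0.025, 3.14, -0.003]
ft_force: [0.3, -0.8, -3.9]
grip_width: 0.619
grip_force: 40.0
```

```bash
python3 plan.py .5 -.19 .15 1.551 .52 0 .15 1.5 .4935 .173 .15 1.433
```

```text
t 20.28 p [ 0.457  -0.3658  0.1492] th 1.5551 tilt [ 0.001 -0.002] f [ 0.33 -0.81 -3.92] w 0.619 gf 40.0 j7 2.34
t [-40.2, 176.4, -1.1] w [-0.002, 0.001, 0.004]
t [-16.2, 190.4, 0.0] w [0.0, 0.0, 0.051]
t [38.7, 170.7, 0.0] w [0.0, 0.0, 0.067]
```

>>> jog_arm(
  increments=[
    {"tx": -5, "ty": 22, "tz": 0, "wx": 0, "wy": 0, "wz": 0, "gripper": 0.4},
    {"tx": -13, "ty": 60, "tz": 0, "wx": 0, "wy": 0, "wz": 0, "gripper": 0.4},
    {"tx": -22, "ty": 98, "tz": 0, "wx": 0, "wy": 0, "wz": 0, "gripper": 0.4},
    {"tx": -31, "ty": 137, "tz": 0, "wx": 0, "wy": 0, "wz": 0, "gripper": 0.4},
    {"tx": -40, "ty": 176, "tz": 0, "wx": 0, "wy": 0, "wz": 0, "gripper": 0.4},
  ],
)

```text
time: 20.7
position: [0.4991, -0.1882, 0.1467]
tool_rot: [-0.025, -3.141, 0.001]
ft_force: [0.7, -0.1, -3.1]
grip_width: 0.618
grip_force: 40.0
```

>>> jog_arm(
  increments=[
    {"tx": -3, "ty": 38, "tz": 0, "wx": 0, "wy": 0, "wz": 0.01, "gripper": 0.4},
    {"tx": -6, "ty": 76, "tz": 0, "wx": 0, "wy": 0, "wz": 0.02, "gripper": 0.4},
    {"tx": -10, "ty": 114, "tz": 0, "wx": 0, "wy": 0, "wz": 0.03, "gripper": 0.4},
    {"tx": -13, "ty": 152, "tz": 0, "wx": 0, "wy": 0, "wz": 0.04, "gripper": 0.4},
    {"tx": -16, "ty": 190, "tz": 0, "wx": 0, "wy": 0, "wz": 0.05, "gripper": 0.4},
  ],
)

```text
time: 21.12
position: [0.5179, 0.0016, 0.1468]
tool_rot: [-0.104, -3.14, 0.001]
ft_force: [1.0, -0.1, -3.8]
grip_width: 0.621
grip_force: 40.0
```

>>> jog_arm(
  increments=[
    {"tx": 8, "ty": 38, "tz": 0, "wx": 0, "wy": 0, "wz": 0.015, "gripper": 0.4},
    {"tx": 17, "ty": 76, "tz": 0, "wx": 0, "wy": 0, "wz": 0.03, "gripper": 0.4},
    {"tx": 26, "ty": 114, "tz": 0, "wx": 0, "wy": 0, "wz": 0.045, "gripper": 0.4},
    {"tx": 33, "ty": 147, "tz": 0, "wx": 0, "wy": 0, "wz": 0.06, "gripper": 0.4},
    {"tx": 38, "ty": 171, "tz": 0, "wx": 0, "wy": 0, "wz": 0.07, "gripper": 0.4},
  ],
)

```text
time: 21.53
position: [0.4902, 0.1768, 0.1466]
tool_rot: [-0.208, -3.134, -0.001]
ft_force: [-0.0, 0.6, -3.5]
grip_width: 0.614
grip_force: 40.0
```

>>> jog_arm(
  increments=[
    {"tx": 0, "ty": 0, "tz": 5, "wx": 0, "wy": 0, "wz": 0, "gripper": 0.4},
    {"tx": 0, "ty": 0, "tz": 20, "wx": 0, "wy": 0, "wz": 0, "gripper": 0.4},
    {"tx": 0, "ty": 0, "tz": 40, "wx": 0, "wy": 0, "wz": 0, "gripper": 0.4},
    {"tx": 0, "ty": 0, "tz": 55, "wx": 0, "wy": 0, "wz": 0, "gripper": 0.4},
    {"tx": 0, "ty": 0, "tz": 60, "wx": 0, "wy": 0, "wz": 0, "gripper": 0.4},
  ],
)

```text
time: 21.95
position: [0.4897, 0.1718, 0.0841]
tool_rot: [-0.212, -3.13, 0.005]
ft_force: [-1.1, -1.0, -3.7]
grip_width: 0.621
grip_force: 40.0
```

>>> jog_arm(
  increments=[
    {"tx": 0, "ty": 0, "tz": 0, "wx": 0, "wy": 0, "wz": 0, "gripper": 0.4},
    {"tx": 0, "ty": 0, "tz": 0, "wx": 0, "wy": 0, "wz": 0, "gripper": 0.4},
    {"tx": 0, "ty": 0, "tz": 0, "wx": 0, "wy": 0, "wz": 0, "gripper": 0.4},
    {"tx": 0, "ty": 0, "tz": 0, "wx": 0, "wy": 0, "wz": 0, "gripper": 0.4},
    {"tx": 0, "ty": 0, "tz": 0, "wx": 0, "wy": 0, "wz": 0, "gripper": 0.4},
  ],
)

```text
time: 22.37
position: [0.4924, 0.1738, 0.0881]
tool_rot: [0.212, 3.133, 0.002]
ft_force: [0.1, 0.6, -2.8]
grip_width: 0.618
grip_force: 40.0
```

```bash
python3 plan.py .4935 .173 .022 1.433
python3 - <<'E'
from h import *
w=vision.get_image('wrist'); cv2.imwrite('pics/wrist8.png',w['color'])
hsv=cv2.cvtColor(w['color'],cv2.COLOR_BGR2HSV)
for nm,lo,hi in [('yel',(18,110,60),(35,255,255)),('blue',(100,120,50),(125,255,255))]:
    k=cv2.inRange(hsv,np.array(lo),np.array(hi));k[300:]=0
    n,_,st,c=cv2.connectedComponentsWithStats(k)
    print(nm,[(st[i,4],np.round(c[i]).tolist(),np.round(onz(w,*c[i],.018,True)[:2],4).tolist()) for i in range(1,n) if st[i,4]>20])
E
```

```text
t 22.37 p [0.4924 0.1738 0.0881] th 1.436 tilt [0.002 0.001] f [ 0.07  0.62 -2.84] w 0.618 gf 40.0 j7 1.1
t [-1.1, -0.7, 66.1] w [0.001, 0.002, 0.003]
yel [(np.int32(546), [234.0, 122.0], [0.4152, 0.1513]), (np.int32(564), [329.0, 122.0], [0.4245, 0.2185]), (np.int32(18060), [279.0, 213.0], [0.4872, 0.1743]), (np.int32(236), [172.0, 286.0], [0.5404, 0.0732]), (np.int32(230), [388.0, 286.0], [0.5656, 0.2584])]
blue [(np.int32(416), [96.0, 126.0], [0.3962, 0.0398]), (np.int32(316), [26.0, 153.0], [0.401, -0.0451])]
```

View pics/wrist8.png

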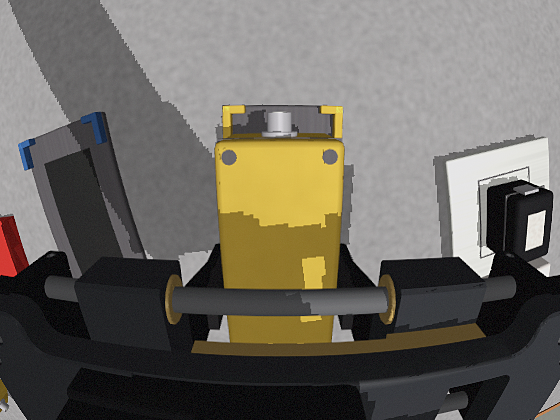

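The box is centred over the yellow dock: the stops at (234,122) and (329,122) lie symmetric about it. Lowering.

>>> jog_arm(
  increments=[
    {"tx": -1, "ty": 0, "tz": 10, "wx": 0, "wy": 0, "wz": 0, "gripper": 0.4},
    {"tx": -1, "ty": 0, "tz": 25, "wx": 0, "wy": 0, "wz": 0, "gripper": 0.4},
    {"tx": -1, "ty": 0, "tz": 40, "wx": 0, "wy": 0, "wz": 0, "gripper": 0.4},
    {"tx": -1, "ty": 0, "tz": 50, "wx": 0, "wy": 0, "wz": 0, "gripper": 0.4},
    {"tx": -1, "ty": 0, "tz": 56, "wx": 0, "wy": 0, "wz": 0, "gripper": 0.4},
  ],
)

```text
time: 22.83
position: [0.4916, 0.173, 0.0292]
tool_rot: [-0.211, -3.132, 0.002]
ft_force: [-1.2, 0.3, -4.2]
grip_width: 0.619
grip_force: 40.0
```

>>> jog_arm(
  increments=[
    {"tx": 0, "ty": 0, "tz": 2, "wx": 0, "wy": 0, "wz": 0, "gripper": 0.4},
    {"tx": 0, "ty": 0, "tz": 5, "wx": 0, "wy": 0, "wz": 0, "gripper": 0.4},
    {"tx": 0, "ty": 0, "tz": 7, "wx": 0, "wy": 0, "wz": 0, "gripper": 0.4},
    {"tx": 0, "ty": 0, "tz": 8, "wx": 0, "wy": 0, "wz": 0, "gripper": 0.4},
    {"tx": 0, "ty": 0, "tz": 8, "wx": 0, "wy": 0, "wz": 0, "gripper": 0.4},
  ],
)

```text
time: 23.25
position: [0.4929, 0.1736, 0.0233]
tool_rot: [0.211, 3.134, 0.001]
ft_force: [-0.5, 0.2, -3.0]
grip_width: 0.62
grip_force: 40.0
```

>>> jog_arm(
  increments=[
    {"tx": 0, "ty": 0, "tz": 0.5, "wx": 0, "wy": 0, "wz": 0, "gripper": 0.4},
    {"tx": 0, "ty": 0, "tz": 1, "wx": 0, "wy": 0, "wz": 0, "gripper": 0.4},
    {"tx": 0, "ty": 0, "tz": 1.5, "wx": 0, "wy": 0, "wz": 0, "gripper": 0.4},
    {"tx": 0, "ty": 0, "tz": 2, "wx": 0, "wy": 0, "wz": 0, "gripper": 0.4},
    {"tx": 0, "ty": 0, "tz": 2, "wx": 0, "wy": 0, "wz": 0, "gripper": 0.4},
  ],
)

```text
time: 23.67
position: [0.4929, 0.1736, 0.0219]
tool_rot: [0.212, 3.134, 0.001]
ft_force: [-3.1, -1.1, 3.3]
grip_width: 0.619
grip_force: 40.0
```

>>> jog_arm(
  increments=[
    {"tx": 0, "ty": 0, "tz": -0.5, "wx": 0, "wy": 0, "wz": 0, "gripper": 0.7},
    {"tx": 0, "ty": 0, "tz": -0.5, "wx": 0, "wy": 0, "wz": 0, "gripper": 0.75},
    {"tx": 0, "ty": 0, "tz": -0.5, "wx": 0, "wy": 0, "wz": 0, "gripper": 0.8},
    {"tx": 0, "ty": 0, "tz": -0.5, "wx": 0, "wy": 0, "wz": 0, "gripper": 0.85},
    {"tx": 0, "ty": 0, "tz": -0.5, "wx": 0, "wy": 0, "wz": 0, "gripper": 0.9},
  ],
)

```text
time: 24.08
position: [0.4929, 0.1735, 0.0216]
tool_rot: [0.211, 3.134, 0.0]
ft_force: [-0.5, -0.4, -0.6]
grip_width: 0.85
grip_force: 0.0
```

>>> jog_arm(
  increments=[
    {"tx": 0, "ty": 0, "tz": -8, "wx": 0, "wy": 0, "wz": 0, "gripper": 0.9},
    {"tx": 0, "ty": 0, "tz": -35, "wx": 0, "wy": 0, "wz": 0, "gripper": 1},
    {"tx": 0, "ty": 0, "tz": -70, "wx": 0, "wy": 0, "wz": 0, "gripper": 1},
    {"tx": 0, "ty": 0, "tz": -105, "wx": 0, "wy": 0, "wz": 0, "gripper": 1},
    {"tx": 0, "ty": 0, "tz": -130, "wx": 0, "wy": 0, "wz": 0, "gripper": 1},
  ],
)

```text
time: 24.5
position: [0.4937, 0.1736, 0.1553]
tool_rot: [0.212, 3.131, 0.003]
ft_force: [0.4, 0.4, 1.0]
grip_width: 0.993
grip_force: 0.0
```

```bash
python3 plan.py .52 0 .15 1.5 .5 -.19 .14 1.551 .458 -.364 .13 1.551
python3 - <<'E'
from h import *
w=vision.get_image('wrist'); cv2.imwrite('pics/wrist9.png',w['color'])
hsv=cv2.cvtColor(w['color'],cv2.COLOR_BGR2HSV)
k=cv2.inRange(hsv,np.array((100,120,50)),np.array((125,255,255)));k[300:]=0
n,_,st,c=cv2.connectedComponentsWithStats(k)
print([(st[i,4],np.round(c[i]).tolist(),np.round(onz(w,*c[i],.018,True)[:2],4).tolist()) for i in range(1,n) if st[i,4]>20])
E
```

```text
t 24.5 p [0.4937 0.1736 0.1553] th 1.4356 tilt [0.003 0.002] f [0.45 0.37 1.01] w 0.993 gf 0.0 j7 1.08
t [-49.4, -168.5, 5.1] w [0.002, 0.003, -0.064]
t [6.5, -190.9, 10.0] w [0.0, 0.0, -0.051]
t [38.5, -174.8, 10.0] w [0.0, 0.0, 0.0]
[(np.int32(252), [128.0, 120.0], [0.3957, 0.0374]), (np.int32(163), [64.0, 142.0], [0.4001, -0.048])]
```

View pics/wrist9.png

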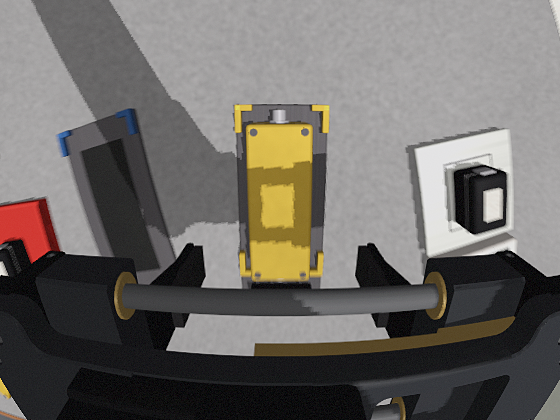

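The yellow box sits between its stops (234–328, 105–275). Now the blue box.

>>> jog_arm(
  increments=[
    {"tx": -10, "ty": -34, "tz": 1, "wx": 0, "wy": 0, "wz": -0.013, "gripper": 1},
    {"tx": -20, "ty": -68, "tz": 2, "wx": 0, "wy": 0, "wz": -0.026, "gripper": 1},
    {"tx": -30, "ty": -101, "tz": 3, "wx": 0, "wy": 0, "wz": -0.038, "gripper": 1},
    {"tx": -40, "ty": -135, "tz": 4, "wx": 0, "wy": 0, "wz": -0.051, "gripper": 1},
    {"tx": -49, "ty": -168, "tz": 5, "wx": 0, "wy": 0, "wz": -0.064, "gripper": 1},
  ],
)

```text
time: 24.97
position: [0.5188, -0.0014, 0.1471]
tool_rot: [0.11, 3.139, 0.001]
ft_force: [0.0, -0.6, -0.2]
grip_width: 1.001
grip_force: 0.0
```

>>> jog_arm(
  increments=[
    {"tx": 1, "ty": -38, "tz": 0, "wx": 0, "wy": 0, "wz": -0.01, "gripper": 1},
    {"tx": 2, "ty": -76, "tz": 0, "wx": 0, "wy": 0, "wz": -0.02, "gripper": 1},
    {"tx": 4, "ty": -114, "tz": 0, "wx": 0, "wy": 0, "wz": -0.03, "gripper": 1},
    {"tx": 5, "ty": -152, "tz": 0, "wx": 0, "wy": 0, "wz": -0.04, "gripper": 1},
    {"tx": 6, "ty": -191, "tz": 0, "wx": 0, "wy": 0, "wz": -0.051, "gripper": 1},
  ],
)

```text
time: 25.38
position: [0.4988, -0.1913, 0.1471]
tool_rot: [0.03, 3.14, 0.001]
ft_force: [0.8, 0.5, -0.5]
grip_width: 1.0
grip_force: 0.0
```

>>> jog_arm(
  increments=[
    {"tx": 9, "ty": -38, "tz": 0, "wx": 0, "wy": 0, "wz": 0, "gripper": 1},
    {"tx": 18, "ty": -76, "tz": 2, "wx": 0, "wy": 0, "wz": 0, "gripper": 1},
    {"tx": 27, "ty": -114, "tz": 5, "wx": 0, "wy": 0, "wz": 0, "gripper": 1},
    {"tx": 35, "ty": -150, "tz": 8, "wx": 0, "wy": 0, "wz": 0, "gripper": 1},
    {"tx": 39, "ty": -175, "tz": 10, "wx": 0, "wy": 0, "wz": 0, "gripper": 1},
  ],
)

```text
time: 25.8
position: [0.4545, -0.3679, 0.137]
tool_rot: [-0.037, -3.141, 0.003]
ft_force: [0.2, -0.1, 0.9]
grip_width: 0.999
grip_force: 0.0
```

>>> jog_arm(
  increments=[
    {"tx": 0, "ty": 0, "tz": 0, "wx": 0, "wy": 0, "wz": 0, "gripper": 1},
    {"tx": 0, "ty": 0, "tz": 0, "wx": 0, "wy": 0, "wz": 0, "gripper": 1},
    {"tx": 0, "ty": 0, "tz": 0, "wx": 0, "wy": 0, "wz": 0, "gripper": 1},
    {"tx": 0, "ty": 0, "tz": 0, "wx": 0, "wy": 0, "wz": 0, "gripper": 1},
    {"tx": 0, "ty": 0, "tz": 0, "wx": 0, "wy": 0, "wz": 0, "gripper": 1},
  ],
)

```text
time: 26.22
position: [0.4578, -0.3622, 0.1366]
tool_rot: [0.026, 3.141, 0.001]
ft_force: [-0.5, 0.4, 0.4]
grip_width: 0.998
grip_force: 0.0
```

```bash
python3 plan.py .458 -.364 .013 1.56
python3 - <<'E'
from h import *
for nm in ['wrist','top']:
    w=vision.get_image(nm); cv2.imwrite(f'pics/{nm}10.png',w['color'])
    hsv=cv2.cvtColor(w['color'],cv2.COLOR_BGR2HSV)
    k=cv2.inRange(hsv,np.array((100,100,40)),np.array((125,255,255)))
    if nm=='wrist': k[290:]=0
    c=max(cv2.findContours(k,0,2)[0],key=cv2.contourArea); r=cv2.minAreaRect(c); b=cv2.boxPoints(r)
    q=np.array([onz(w,u,v,.044,nm=='wrist')[:2] for u,v in b]); print(nm,b.round().tolist(),np.round(q,4).tolist(),q.mean(0))
E
```

```text
t 26.22 p [ 0.4578 -0.3622  0.1366] th 1.554 tilt [0.001 0.001] f [-0.51  0.36  0.39] w 0.998 gf 0.0 j7 2.35
t [-0.2, -2.0, 123.6] w [0.001, 0.001, -0.006]
wrist [[237.0, 110.0], [317.0, 110.0], [317.0, 289.0], [237.0, 289.0]] [[0.375, -0.394], [0.3762, -0.3317], [0.5339, -0.3291], [0.5328, -0.4026]] [ 0.45447612 -0.36435441]
top [[268.0, 160.0], [271.0, 143.0], [305.0, 149.0], [302.0, 166.0]] [[0.7324, -0.0301], [0.7908, -0.0375], [0.7753, -0.1488], [0.717, -0.1408]] [ 0.75386599 -0.08929538]
```

View pics/wrist10.png

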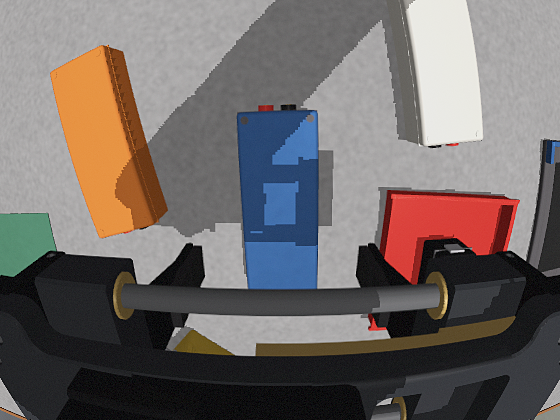

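The blue box's near edge runs (237,113)–(317,110), giving a centre of ≈(0.4597,−0.3635). Descending.

>>> jog_arm(
  increments=[
    {"tx": -1.5, "ty": -1, "tz": 30, "wx": 0, "wy": 0, "wz": -0.005, "gripper": 1},
    {"tx": -1.5, "ty": -1, "tz": 65, "wx": 0, "wy": 0, "wz": -0.01, "gripper": 1},
    {"tx": -1.5, "ty": -1, "tz": 95, "wx": 0, "wy": 0, "wz": -0.01, "gripper": 1},
    {"tx": -1.5, "ty": -1, "tz": 115, "wx": 0, "wy": 0, "wz": -0.01, "gripper": 1},
    {"tx": -1.5, "ty": -1, "tz": 123, "wx": 0, "wy": 0, "wz": -0.01, "gripper": 1},
  ],
)

```text
time: 26.73
position: [0.4567, -0.3626, 0.0103]
tool_rot: [-0.013, -3.137, -0.005]
ft_force: [-0.1, 0.9, -0.5]
grip_width: 1.003
grip_force: 0.0
```

>>> jog_arm(
  increments=[
    {"tx": 0, "ty": 0, "tz": 0, "wx": 0, "wy": 0, "wz": 0, "gripper": 0.9},
    {"tx": 0, "ty": 0, "tz": 0, "wx": 0, "wy": 0, "wz": 0, "gripper": 0.8},
    {"tx": 0, "ty": 0, "tz": 0, "wx": 0, "wy": 0, "wz": 0, "gripper": 0.7},
    {"tx": 0, "ty": 0, "tz": 0, "wx": 0, "wy": 0, "wz": 0, "gripper": 0.6},
    {"tx": 0, "ty": 0, "tz": 0, "wx": 0, "wy": 0, "wz": 0, "gripper": 0.5},
  ],
  grip_force=50,
)

```text
time: 27.15
position: [0.4596, -0.3641, 0.0151]
tool_rot: [0.014, 3.139, 0.002]
ft_force: [-0.6, 4.1, 5.7]
grip_width: 0.732
grip_force: 49.9
```

>>> jog_arm(
  increments=[
    {"tx": 0, "ty": 0, "tz": 0, "wx": 0, "wy": 0, "wz": 0, "gripper": 0.5},
    {"tx": 0, "ty": 0, "tz": 0, "wx": 0, "wy": 0, "wz": 0, "gripper": 0.5},
    {"tx": 0, "ty": 0, "tz": 0, "wx": 0, "wy": 0, "wz": 0, "gripper": 0.5},
    {"tx": 0, "ty": 0, "tz": 0, "wx": 0, "wy": 0, "wz": 0, "gripper": 0.5},
    {"tx": 0, "ty": 0, "tz": 0, "wx": 0, "wy": 0, "wz": 0, "gripper": 0.5},
  ],
  grip_force=50,
)

```text
time: 27.57
position: [0.4596, -0.3641, 0.0151]
tool_rot: [0.014, 3.139, 0.002]
ft_force: [-0.6, 4.0, 6.0]
grip_width: 0.733
grip_force: 49.9
```

>>> jog_arm(
  increments=[
    {"tx": 0, "ty": 0, "tz": -8, "wx": 0, "wy": 0, "wz": 0, "gripper": 0.5},
    {"tx": 0, "ty": 0, "tz": -25, "wx": 0, "wy": 0, "wz": 0, "gripper": 0.5},
    {"tx": 0, "ty": 0, "tz": -55, "wx": 0, "wy": 0, "wz": 0, "gripper": 0.5},
    {"tx": 0, "ty": 0, "tz": -85, "wx": 0, "wy": 0, "wz": 0, "gripper": 0.5},
    {"tx": 0, "ty": 0, "tz": -110, "wx": 0, "wy": 0, "wz": 0, "gripper": 0.5},
  ],
)

```text
time: 27.98
position: [0.4574, -0.3656, 0.1251]
tool_rot: [-0.017, -3.141, 0.002]
ft_force: [0.4, -0.1, -5.6]
grip_width: 0.73
grip_force: 49.9
```

```bash
python3 plan.py .49 -.18 .13 1.59 .4875 -.002 .13 1.629
```

```text
t 27.98 p [ 0.4574 -0.3656  0.1251] th 1.5599 tilt [-0.    -0.001] f [ 0.42 -0.13 -5.63] w 0.73 gf 49.9 j7 2.37
t [-30.6, 186.0, -5.1] w [-0.001, -0.0, -0.03]
t [-0.9, 178.0, 0.0] w [0.0, 0.0, -0.039]
```

>>> jog_arm(
  increments=[
    {"tx": -4, "ty": 26, "tz": 0, "wx": 0, "wy": 0, "wz": 0, "gripper": 0.5},
    {"tx": -11, "ty": 65, "tz": 0, "wx": 0, "wy": 0, "wz": -0.01, "gripper": 0.5},
    {"tx": -17, "ty": 105, "tz": 0, "wx": 0, "wy": 0, "wz": -0.02, "gripper": 0.5},
    {"tx": -24, "ty": 146, "tz": 0, "wx": 0, "wy": 0, "wz": -0.03, "gripper": 0.5},
    {"tx": -30, "ty": 186, "tz": 0, "wx": 0, "wy": 0, "wz": -0.03, "gripper": 0.5},
  ],
)

```text
time: 28.4
position: [0.4893, -0.1779, 0.1235]
tool_rot: [-0.03, 3.141, -0.0]
ft_force: [0.5, 0.7, -6.5]
grip_width: 0.729
grip_force: 49.9
```

>>> jog_arm(
  increments=[
    {"tx": 0, "ty": 38, "tz": 0, "wx": 0, "wy": 0, "wz": -0.01, "gripper": 0.5},
    {"tx": 0, "ty": 76, "tz": 0, "wx": 0, "wy": 0, "wz": -0.02, "gripper": 0.5},
    {"tx": 0, "ty": 115, "tz": 0, "wx": 0, "wy": 0, "wz": -0.03, "gripper": 0.5},
    {"tx": -1, "ty": 152, "tz": 0, "wx": 0, "wy": 0, "wz": -0.04, "gripper": 0.5},
    {"tx": -1, "ty": 177, "tz": 0, "wx": 0, "wy": 0, "wz": -0.04, "gripper": 0.5},
  ],
)

```text
time: 28.82
position: [0.4866, 0.0014, 0.1234]
tool_rot: [0.1, -3.14, -0.002]
ft_force: [-0.3, 0.4, -6.5]
grip_width: 0.732
grip_force: 49.9
```

>>> jog_arm(
  increments=[
    {"tx": 0, "ty": 0, "tz": 5, "wx": 0, "wy": 0, "wz": 0, "gripper": 0.5},
    {"tx": 0, "ty": 0, "tz": 20, "wx": 0, "wy": 0, "wz": 0, "gripper": 0.5},
    {"tx": 0, "ty": 0, "tz": 35, "wx": 0, "wy": 0, "wz": 0, "gripper": 0.5},
    {"tx": 0, "ty": 0, "tz": 45, "wx": 0, "wy": 0, "wz": 0, "gripper": 0.5},
    {"tx": 0, "ty": 0, "tz": 45, "wx": 0, "wy": 0, "wz": 0, "gripper": 0.5},
  ],
)

```text
time: 29.23
position: [0.485, -0.0033, 0.0762]
tool_rot: [0.093, -3.135, 0.002]
ft_force: [-1.0, -0.2, -5.4]
grip_width: 0.733
grip_force: 49.9
```

>>> jog_arm(
  increments=[
    {"tx": 0, "ty": 0, "tz": 0, "wx": 0, "wy": 0, "wz": 0, "gripper": 0.5},
    {"tx": 0, "ty": 0, "tz": 0, "wx": 0, "wy": 0, "wz": 0, "gripper": 0.5},
    {"tx": 0, "ty": 0, "tz": 0, "wx": 0, "wy": 0, "wz": 0, "gripper": 0.5},
    {"tx": 0, "ty": 0, "tz": 0, "wx": 0, "wy": 0, "wz": 0, "gripper": 0.5},
    {"tx": 0, "ty": 0, "tz": 0, "wx": 0, "wy": 0, "wz": 0, "gripper": 0.5},
  ],
)

```text
time: 29.65
position: [0.4879, -0.0023, 0.0792]
tool_rot: [-0.094, 3.139, 0.0]
ft_force: [-0.7, 0.9, -5.8]
grip_width: 0.73
grip_force: 49.9
```

```bash
python3 plan.py .4875 -.002 .0235 1.629
python3 - <<'E'
from h import *
w=vision.get_image('wrist'); cv2.imwrite('pics/wrist11.png',w['color'])
E
```

```text
t 29.65 p [ 0.4879 -0.0023  0.0792] th 1.6309 tilt [0.001 0.   ] f [-0.68  0.85 -5.82] w 0.73 gf 49.9 j7 1.63
t [0.5, 0.3, 55.7] w [0.0, 0.001, 0.002]
```

View pics/wrist11.png

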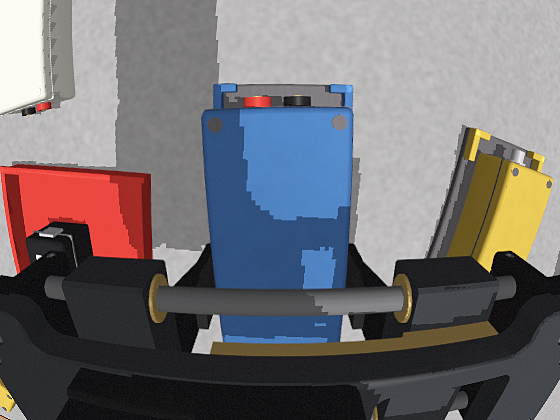

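The box is over the blue dock, with the stops spanning (213–353, 88) about the box. Checking the offset numerically.

```bash
python3 - <<'E'
from h import *
w=vision.get_image('wrist')
a,b=[onz(w,u,88,.018,True)[:2] for u in (213,353)]; c,d=[onz(w,u,v,.079-.0151+.044,True)[:2] for u,v in ((203,110),(353,108))]
m=(a+b)/2; print(a,b,m,'box edge',c,d,(c+d)/2,'tcp line y at stops',-.0023+(m[0]-.4879)*.06)
E
```

```text
[ 0.39263708 -0.05372567] [0.38660912 0.04201748] [ 0.3896231 -0.0058541] box edge [ 0.40725841 -0.03882875] [0.40274666 0.02300457] [ 0.40500254 -0.00791209] tcp line y at stops -0.008196614127564538
```

>>> jog_arm(
  increments=[
    {"tx": 0, "ty": 1, "tz": 10, "wx": 0, "wy": 0, "wz": 0, "gripper": 0.5},
    {"tx": 0, "ty": 1, "tz": 22, "wx": 0, "wy": 0, "wz": 0, "gripper": 0.5},
    {"tx": 0, "ty": 1, "tz": 34, "wx": 0, "wy": 0, "wz": 0, "gripper": 0.5},
    {"tx": 0, "ty": 1, "tz": 42, "wx": 0, "wy": 0, "wz": 0, "gripper": 0.5},
    {"tx": 0, "ty": 1, "tz": 47, "wx": 0, "wy": 0, "wz": 0, "gripper": 0.5},
  ],
)

```text
time: 30.17
position: [0.4864, -0.0013, 0.03]
tool_rot: [0.095, -3.138, 0.001]
ft_force: [0.2, 0.5, -4.8]
grip_width: 0.732
grip_force: 49.9
```

>>> jog_arm(
  increments=[
    {"tx": 0, "ty": 0, "tz": 2, "wx": 0, "wy": 0, "wz": 0, "gripper": 0.5},
    {"tx": 0, "ty": 0, "tz": 4, "wx": 0, "wy": 0, "wz": 0, "gripper": 0.5},
    {"tx": 0, "ty": 0, "tz": 6, "wx": 0, "wy": 0, "wz": 0, "gripper": 0.5},
    {"tx": 0, "ty": 0, "tz": 7, "wx": 0, "wy": 0, "wz": 0, "gripper": 0.5},
    {"tx": 0, "ty": 0, "tz": 7, "wx": 0, "wy": 0, "wz": 0, "gripper": 0.5},
  ],
)

```text
time: 30.58
position: [0.4876, -0.0013, 0.0247]
tool_rot: [-0.094, 3.14, 0.0]
ft_force: [-0.2, 0.2, -6.3]
grip_width: 0.734
grip_force: 49.9
```

>>> jog_arm(
  increments=[
    {"tx": 0, "ty": 0, "tz": 0.5, "wx": 0, "wy": 0, "wz": 0, "gripper": 0.5},
    {"tx": 0, "ty": 0, "tz": 1, "wx": 0, "wy": 0, "wz": 0, "gripper": 0.5},
    {"tx": 0, "ty": 0, "tz": 1.5, "wx": 0, "wy": 0, "wz": 0, "gripper": 0.5},
    {"tx": 0, "ty": 0, "tz": 2, "wx": 0, "wy": 0, "wz": 0, "gripper": 0.5},
    {"tx": 0, "ty": 0, "tz": 2, "wx": 0, "wy": 0, "wz": 0, "gripper": 0.5},
  ],
)

```text
time: 31.0
position: [0.4876, -0.0012, 0.0231]
tool_rot: [-0.094, 3.14, 0.001]
ft_force: [-1.9, -0.3, 0.8]
grip_width: 0.734
grip_force: 49.9
```

Seated. Release and retreat.

>>> jog_arm(
  increments=[
    {"tx": 0, "ty": 0, "tz": 0, "wx": 0, "wy": 0, "wz": 0, "gripper": 0.8},
    {"tx": 0, "ty": 0, "tz": 0, "wx": 0, "wy": 0, "wz": 0, "gripper": 0.85},
    {"tx": 0, "ty": 0, "tz": 0, "wx": 0, "wy": 0, "wz": 0, "gripper": 0.9},
    {"tx": 0, "ty": 0, "tz": 0, "wx": 0, "wy": 0, "wz": 0, "gripper": 0.95},
    {"tx": 0, "ty": 0, "tz": 0, "wx": 0, "wy": 0, "wz": 0, "gripper": 1},
  ],
)

```text
time: 31.42
position: [0.4878, -0.0012, 0.0228]
tool_rot: [-0.095, 3.139, 0.0]
ft_force: [0.0, -0.6, 0.1]
grip_width: 0.95
grip_force: 0.0
```

>>> jog_arm(
  increments=[
    {"tx": 0, "ty": 0, "tz": -8, "wx": 0, "wy": 0, "wz": 0, "gripper": 1},
    {"tx": 0, "ty": 0, "tz": -35, "wx": 0, "wy": 0, "wz": 0, "gripper": 1},
    {"tx": 0, "ty": 0, "tz": -75, "wx": 0, "wy": 0, "wz": 0, "gripper": 1},
    {"tx": 0, "ty": 0, "tz": -115, "wx": 0, "wy": 0, "wz": 0, "gripper": 1},
    {"tx": 0, "ty": 0, "tz": -150, "wx": 0, "wy": 0, "wz": 0, "gripper": 1},
  ],
)

```text
time: 31.83
position: [0.4875, -0.0016, 0.1756]
tool_rot: [-0.094, 3.138, 0.0]
ft_force: [1.2, 0.6, 0.6]
grip_width: 0.998
grip_force: 0.0
```

>>> jog_arm(
  increments=[
    {"tx": 0, "ty": 0, "tz": -5, "wx": 0, "wy": 0, "wz": 0, "gripper": 1},
    {"tx": 0, "ty": 0, "tz": -10, "wx": 0, "wy": 0, "wz": 0, "gripper": 1},
    {"tx": 0, "ty": 0, "tz": -10, "wx": 0, "wy": 0, "wz": 0, "gripper": 1},
    {"tx": 0, "ty": 0, "tz": -10, "wx": 0, "wy": 0, "wz": 0, "gripper": 1},
    {"tx": 0, "ty": 0, "tz": -10, "wx": 0, "wy": 0, "wz": 0, "gripper": 1},
  ],
)

```text
time: 32.25
position: [0.4862, -0.0014, 0.1809]
tool_rot: [0.094, -3.137, 0.001]
ft_force: [-0.2, 0.2, -0.7]
grip_width: 0.997
grip_force: 0.0
```

```bash
python3 - <<'E'
from h import *
w=vision.get_image('wrist'); cv2.imwrite('pics/final.png',w['color'])
E
```

```text
(no output)
```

View pics/final.png

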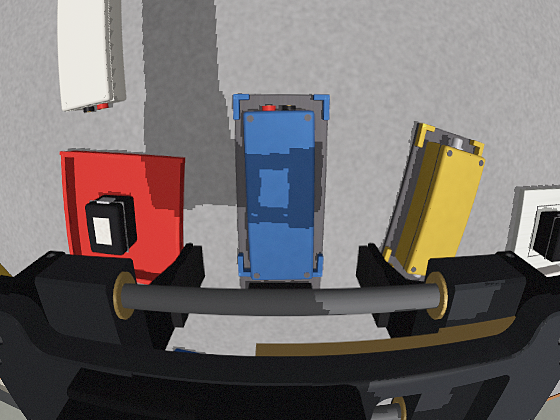

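The wrist view shows the blue box between its stops (233–328, 95–278), the yellow box in its dock (440,200), the empty case upright in the tray (110,225) and the heavy case on the plate at the right. Handing in.

```bash
python3 -c "
from bench import ctrl
print(ctrl.close_job())"
```

```text
the job is handed in; nothing more can be done
None
```

The job is handed in with no verdict returned: the heavy case (about 5 N when lifted) is on the soak plate, the empty case (about 1.6 N) is in the red tray, and the yellow and blue boxes are in their docks, all looking upright in the last wrist pictures.

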